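Lay out the offering tray on the altar step

ROBOT

A 7-joint arm with a two-finger parallel gripper is mounted at the origin on the work surface. World frame = base frame: x ahead of the robot, y to its left, z up, the work surface at z = 0. Lengths are in m, angles in rad, forces in N, time in s.
With the tool pointing down it reaches from about 0.425 to 0.925 m from the base axis. Payload 6.8 kg.
Tool frame: the origin (TCP) lies at the very end of the fingers, on their centre line; the grasp point (between the pads) lies 19 mm behind it; z points along the fingers, y is the direction in which the jaws open and shut (so a half turn about z gives the same grasp; the last joint's range is limited). The gripper opens to 85 mm and grips with 20 to 120 N. Pads are 22 mm wide; open, the fingers measure 114 mm over their backs; the gripper's body (76 mm by 85 mm) begins 54 mm behind the grasp point. The pads swing forward as they close: fully open they stand 13 mm farther back than shut.
Start: joints at [1.174, 0.477, 0.022, 1.555, -0.011, 1.109, -0.083], TCP at [0.192, -0.647, 0.231] pointing down, gripper open.
Joint ranges: [-2.96, 2.96], [-0.34, 2.1], [-1.41, 1.46], [0.24, 2.44], [-1.37, 4.51], [0.17, 1.92], [-2.96, 2.96]. Speed limits (rad/s): [2.39, 2.39, 3.14, 3.14, 3.14, 3.14, 3.14].

INTERFACE

Orientations are given as a rotation vector (axis times angle).
In Python, from bench import monitor, viewer, job gives the robot as it stands. The module is installed in compiled form; this text tells all that it offers.
- The arm moves only by the tool drive_tool, never from a script. Its argument "commands" is a list of rows, each an object with "linear": the shift along the tool's x, y, z in m, a list of three; "dr": the turn, a rotation vector about the tool's x, y, z in degrees, a list of three; "jaw": the closure, from 0 (fully open) to 1 (shut). A call has 1 to 8 rows; each row shifts and turns the pose as measured when the row begins, along the tool's axes as they then stand; what a row does not reach is not made up. A row lasts 1/8 s, in which the tool goes at most 62.5 mm and 10.7 degrees, less where a joint would pass 70% of its speed; a pose out of reach is approached as far as the arm can. A call is refused whole if a number of a shift passes 0.0625 or a number of a turn 10.7, either way. A call with a gripper value outside its range is refused whole. The fingers move at their own pace and stop on an object; "force" is the grip in N (left out, the last holds). Time passes only in rows, so rows that do not move let the fingers close. It gives the time, the measured TCP pose, the force and the opening at its end, in the units of the state.
- monitor.get_obs(): the state, without advancing time (a new reading comes with each control period).
- viewer.grab_frame(name): name is "scene" or "top"; returns the picture (480x640x3 uint8, red, green, blue); there is no depth.
- viewer.calibration(name): a dict with "K" (3x3 intrinsics, pixels), "R" (3x3) and "t" (3): a world point X has camera coordinates R X + t. Camera axes: x right, y down, z forward; pixel columns grow to the right and rows downward; lengths in m; the calibration is good to about 2 mm. A picture is of the moment at which its call begins. calibration takes no time and is no camera call.
- job.hand_in(): hands the job in, once; it reports no verdict.
The state is a dict: "clock": time; "joints": joint angles; "qvel": joint speeds; "tau": joint torques, N m; "tcp_pos": TCP position; "orientation": TCP orientation; "contact_force": force on the tool from outside, world axes, zero at the start; "moment": the same for the moment, N m; "grip_width": finger opening in m.
Only numpy, scipy, OpenCV 4.12 (cv2) and the standard library are available. Lean on these libraries where they do the work, as an engineer would, in place of code of your own. Each camera call takes 0.05 s, during which the arm holds its last target.

TASK

Lay out the offering tray: first stand the round aluminium incense dish in the middle of the large round cork pad, and only then stand the incense cone upright in the dish. Also stand the small cup without a handle in the middle of the small round pad and the square tea-light block with one well in the middle of the square pad, everything upright and let go. Leave the cup with a handle and the longer block with two wells where they are.

Things in the scene. Friction and masses are not known exactly. Their poses are not given: they have to be found in the camera images.
- tray: Dark wooden tray, fixed, 140 (its x) by 340 (its y), floor 6 thick, walls 8 thick whose top is 18 above the work surface. Three cork pads lie on its floor in a row along its y, about 105 apart, in any order. Origin: centre of the underside; x the short way, y the long way, z up. (All in mm.)
- pad_large: Large round cork pad, 84 in diameter, 4 thick, fixed on the tray's floor; its top is 10 above the work surface. Place of the dish. Origin: centre of the underside, z up. (All in mm.)
- pad_square: Square cork pad, 66 by 66, 4 thick, fixed on the tray's floor, sides along the tray's; its top is 10 above the work surface. Place of the one-well block. Origin: centre of the underside, z up. (All in mm.)
- pad_small: Small round cork pad, 56 in diameter, 4 thick, fixed on the tray's floor; its top is 10 above the work surface. Place of the cup without handle. Origin: centre of the underside, z up. (All in mm.)
- dish: Stubby round aluminium incense dish, 58 in diameter with straight sides, 24 high; a shallow round recess of 52 diameter in its top, its floor 18 above the underside (rim 6 high). About 130 g. (All in mm.) Starts upright on the work surface. Origin: centre of the underside, z up.
- cone: Reddish-brown solid incense cone, 44 high, 26 in diameter at the foot, 22 at 30 above the foot, then pointed. 20 g. (All in mm.) Starts upright on the work surface. Origin: centre of the underside, z up.
- cup: White ceramic offering cup WITHOUT handle, open at the top, 38 in diameter at the foot, 41 at the rim, 42 high, wall 3. About 60 g. (All in mm.) Starts upright on the work surface. Origin: centre of the underside, z up.
- light_single: Steel tea-light block, 44 by 44, 30 high, with ONE round well (30 diameter, 14 deep) in the middle of its top. About 150 g. x and y along its sides. (All in mm.) Starts upright on the work surface. Origin: centre of the underside, z up.
- handled_cup: Look-alike, to be left alone: the same white cup, 41 at the rim and 42 high, but WITH a small ring handle towards its x, reaching 41 from the cup's axis. Origin: centre of the underside. (All in mm.)
- light_double: Look-alike, to be left alone: steel tea-light block, 72 (its x) by 44 (its y), 30 high, with TWO round wells. Origin: centre of the underside. (All in mm.)
There are look-alikes about, which are no part of the job. What is shaped like the dish but pink or purple is not meant. Leave any turquoise look-alike of the cup alone.

How it is judged:
On the way, in this order (a step that is already met when the one before it is completed fails the run):
1. the dish stands on the large round pad, let go (horizontal distance between dish and pad_large below 0.012 m and z of dish in the frame of pad_large between 0.001 and 0.008 m and angle between dish's own z axis and vertical below 0.12 rad and linear speed of dish below 0.02 m/s and contact force between dish and the fingers below 0.1 N), for 0.2 s.
2. the cone stands upright in the dish, which is still on its pad, let go (horizontal distance between dish and pad_large below 0.012 m and z of dish in the frame of pad_large between 0.001 and 0.008 m and angle between each of dish, cone's own z axis and vertical below 0.12 rad and linear speed of each of dish, cone below 0.02 m/s and horizontal distance between cone and dish below 0.015 m and z of cone in the frame of dish between 0.014 and 0.021 m and contact force between cone and the fingers below 0.1 N), for 0.2 s.
At the end, for the whole second after the job is handed in: Dish on large, plain cup on small, one-well block on square pad, each within 12 mm of the pad's centre; cone on the dish's recess floor within 15 mm of its centre; all upright within 0.12 rad, at rest, released; handled cup and two-well block within 20 mm of their starts (horizontal distance between dish and pad_large below 0.012 m and z of dish in the frame of pad_large between 0.001 and 0.008 m and angle between each of dish, cone, cup, light_single's own z axis and vertical below 0.12 rad and linear speed of each of dish, cone, cup, light_single below 0.02 m/s and horizontal distance between cone and dish below 0.015 m and z of cone in the frame of dish between 0.014 and 0.021 m and horizontal distance between cup and pad_small below 0.012 m and z of cup in the frame of pad_small between 0.001 and 0.008 m and horizontal distance between light_single and pad_square below 0.012 m and z of light_single in the frame of pad_square between 0.001 and 0.008 m and distance of each of handled_cup, light_double from where it was at the start of the episode below 0.02 m); the robot touches nothing.
It fails at once if the cup with handle or the two-well block is moved more than 20 mm (not (distance of handled_cup from where it was at the start of the episode below 0.02 m) or not (distance of light_double from where it was at the start of the episode below 0.02 m)).
It also fails if it takes over 104 s, if anything falls off the work surface, if the arm or the gripper's body presses on something with over 40 N, if the wrist force passes 120 N, or if a joint passes its speed limit or range.

## Working session

There is one attempt and no reset: what is moved stays moved. The work goes in short steps, Python scripts to look and compute and a tool call to move; the robot and the scene stay as the last step left them, time stands still between calls to the robot, and variables do not carry over. Pictures are saved under pics/ and viewed, and the job is handed in when it is done.

Besides the shell and the picture viewer there is one more tool, called after ">>>" as name(argument=value, ...), one argument or row to a line, values as JSON. drive_tool: Moves the arm, as the interface text tells. Its arguments: {"type":"object","properties":{"commands":{"type":"array"},"force":{"type":"number"}},"required":["commands"]}

```bash
ls; mkdir -p pics; python3 - <<'E'
from bench import monitor, viewer, job
import cv2, numpy as np
print(monitor.get_obs())
for n in("scene","top"):
    c=viewer.calibration(n);print(n,c)
    im=viewer.grab_frame(n);cv2.imwrite(f"pics/{n}0.png",im[:,:,::-1]);np.save(f"{n}0.npy",im)
E
```

```text
pics
{'clock': 0.0, 'joints': array([ 1.17392543,  0.47784581,  0.0223166 ,  1.55642016, -0.01151104,
        1.10927683, -0.08307274]), 'qvel': array([ 1.74302202e-03,  1.56178768e-05, -3.63052084e-04, -7.20939258e-04,
        3.36848817e-04,  1.20604136e-03,  4.68894227e-04]), 'tau': array([-9.08480924e-04, -5.96445501e+01,  1.60772312e+00, -2.81192994e+01,
        1.24822560e-02,  9.51316586e-03, -5.59647518e-06]), 'tcp_pos': array([ 0.19206404, -0.64650159,  0.23030781]), 'orientation': array([-3.10712355e+00, -4.51869956e-01,  5.91154132e-04]), 'contact_force': array([-0.94615394,  0.16993959,  0.07945815]), 'moment': array([-0.01918455,  0.01456697, -0.03656671]), 'grip_width': 0.08548950802934999}
scene {'K': array([[467.91924753,   0.        , 317.29929429],
       [  0.        , 467.91924753, 242.70597968],
       [  0.        ,   0.        ,   1.        ]]), 'R': array([[-0.79859923,  0.60186174,  0.00130557],
       [ 0.4539159 ,  0.60371423, -0.65535447],
       [-0.39522097, -0.52277296, -0.75532034]]), 't': array([ 0.40313369, -0.19968508,  1.15267598])}
top {'K': array([[618.44627636,   0.        , 311.41610517],
       [  0.        , 618.44627636, 244.59180083],
       [  0.        ,   0.        ,   1.        ]]), 'R': array([[-0.15438225, -0.98800893, -0.00211495],
       [-0.96657354,  0.15147565, -0.20685916],
       [ 0.20469906, -0.02989113, -0.97836845]]), 't': array([0.05154528, 0.52300606, 1.10950649])}
```

View pics/top0.png

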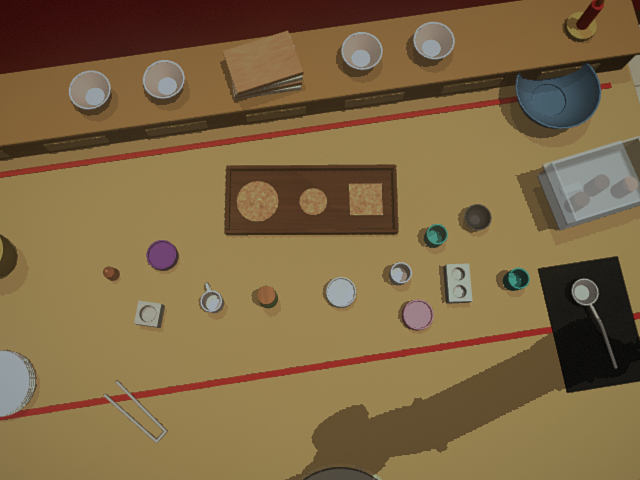

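View pics/scene0.png

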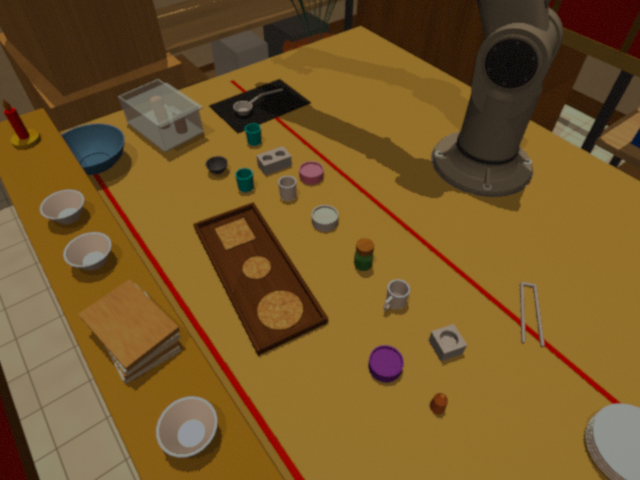

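The top view shows the tray with its large, small and square pads at (258,201), (313,201) and (366,199).

Candidates:
- **Dish:** aluminium (341,292), purple (162,255) or pink (417,315). The aluminium one fits.
- **Cup:** (400,273) has no handle. (211,301) has one, and the turquoise ones are at (436,236) and (516,279). I take (400,273).
- **Block:** (149,314) has one well, (459,284) has two. I take (149,314).
- **Cone:** the small red-brown thing at (111,272), or the orange-and-green jar at (266,297). I take the small one.

I'll confirm these in enlarged crops.

```bash
cat > h.py <<'E'
import numpy as np, cv2
from bench import monitor, viewer
def cast(name,uv,z):
    c=viewer.calibration(name);R,t,K=c["R"],c["t"],c["K"]
    d=R.T@np.linalg.solve(K,[uv[0],uv[1],1.]);o=-R.T@t
    return o+d*(z-o[2])/d[2]
def proj(name,X):
    c=viewer.calibration(name);p=c["K"]@(c["R"]@np.array(X)+c["t"]);return p[:2]/p[2]
E
python3 - <<'E'
import numpy as np,cv2
im=np.load('top0.npy')[:,:,::-1]; s=np.load('scene0.npy')[:,:,::-1]
def crop(i,u,v,r=25): return cv2.resize(i[v-r:v+r,u-r:u+r],(200,200),interpolation=cv2.INTER_CUBIC)
a=np.hstack([crop(im,*p) for p in((341,292),(400,273),(149,314),(111,272))])
b=np.hstack([crop(s,*p) for p in((325,217),(288,189),(448,342),(440,403))])
cv2.imwrite('pics/crop1.png',np.vstack([a,b]))
E
```

```text
(no output)
```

View pics/crop1.png

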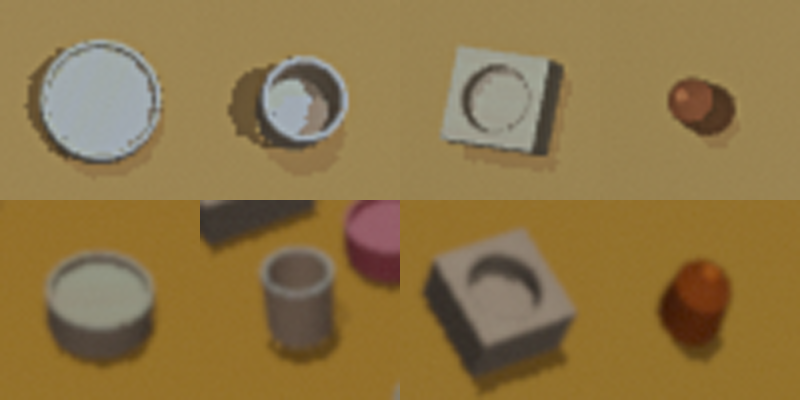

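The crops confirm the four targets: aluminium dish, handle-less white cup, one-well block and solid cone. Next I measure them.

```bash
python3 - <<'E'
from h import *
im=np.load('top0.npy');hsv=cv2.cvtColor(im,cv2.COLOR_RGB2HSV)
sc=np.load('scene0.npy');hs=cv2.cvtColor(sc,cv2.COLOR_RGB2HSV)
def blob(m,u,v,r):
    w=np.zeros_like(m);w[v-r:v+r,u-r:u+r]=m[v-r:v+r,u-r:u+r]
    n,l,s,c=cv2.connectedComponentsWithStats(w)
    i=1+np.argmax(s[1:,4]);k=(l==i).astype(np.uint8)
    ct=max(cv2.findContours(k,0,2)[0],key=cv2.contourArea);return ct,s[i]
low=((hsv[:,:,1]<70)&(hsv[:,:,2]>110)).astype(np.uint8)
for nm,u,v,r,z in(('dish',341,292,25,.024),('cup',400,273,16,.042),('block',149,314,22,.03)):
    ct,s=blob(low,u,v,r)
    P=np.array([cast('top',p[0],z)[:2] for p in cv2.convexHull(ct)]).astype(np.float32)
    (c,rr)=cv2.minEnclosingCircle(P);print(nm,s,'circle',c,2*rr,'rect',cv2.minAreaRect(P))
# pads
pm=((hsv[:,:,2]>130)&(hsv[:,:,0]<30)).astype(np.uint8)
for nm,u,v,r in(('large',258,201,28),('small',313,201,22),('square',366,199,24)):
    ct,s=blob(pm,u,v,r)
    P=np.array([cast('top',p[0],.010)[:2] for p in cv2.convexHull(ct)]).astype(np.float32)
    print(nm,s,cv2.minEnclosingCircle(P),cv2.minAreaRect(P))
red=((hsv[:,:,0]<14)&(hsv[:,:,1]>90)).astype(np.uint8)
ct,s=blob(red,111,272,15);M=cv2.moments(ct);print('cone top',s,M['m10']/M['m00'],M['m01']/M['m00'],cast('top',(M['m10']/M['m00'],M['m01']/M['m00']),.021))
P=hs[395:412,428:452,:];
red=((hs[:,:,0]<12)&(hs[:,:,1]>120)).astype(np.uint8)
ct,s=blob(red,440,403,15);M=cv2.moments(ct);p=(M['m10']/M['m00'],M['m01']/M['m00']);print('cone scene',s,p,cast('scene',p,.021))
# scene cross-check
for nm,p,z in(('dish',(325,214),.024),('cup',(288,183),.042),('block',(448,338),.03)):print(nm,cast('scene',p,z))
from scipy.spatial.transform import Rotation as Ro
print(Ro.from_rotvec(monitor.get_obs()['orientation']).as_matrix())
E
```

```text
dish [326 277  30  30 707] circle (0.43241238594055176, -0.07196103036403656) 0.05849023535847664 rect ((0.4325540363788605, -0.0715189278125763), (0.05525411292910576, 0.05556166172027588), 80.83952331542969)
cup [391 262  21  21 267] circle (0.44843387603759766, -0.18830102682113647) 0.04145791754126549 rect ((0.44903239607810974, -0.18904773890972137), (0.03772043064236641, 0.03849620744585991), 79.5945816040039)
block [134 301  27  26 508] circle (0.44699615240097046, 0.29522740840911865) 0.05963365361094475 rect ((0.44727909564971924, 0.2946282625198364), (0.04380970448255539, 0.04426563158631325), 73.32645416259766)
large [ 237  181   41   40 1283] ((0.6384960412979126, 0.06161503866314888), 0.04132749140262604) ((0.6394698619842529, 0.06170917674899101), (0.07957866787910461, 0.08059373497962952), 81.77861785888672)
small [300 189  27  26 560] ((0.6205620169639587, -0.04768270254135132), 0.027095379307866096) ((0.6200834512710571, -0.04791892692446709), (0.05170062929391861, 0.05150077864527702), 81.08180236816406)
square [ 349  184   34   31 1007] ((0.6090834140777588, -0.15162478387355804), 0.044790688902139664) ((0.6090696454048157, -0.1517125517129898), (0.06505516916513443, 0.06190013885498047), 81.0870361328125)
cone top [103 267  16  13 122] 109.93643410852712 272.8015503875969 [0.53694551 0.35999027 0.021     ]
cone scene [431 397  15  16 139] (438.34528076463556, 405.0011947431302) [0.5432195  0.36521253 0.021     ]
dish [ 0.43183914 -0.06951382  0.024     ]
cup [ 0.4497252  -0.18115194  0.042     ]
block [0.44834843 0.29553032 0.03      ]
[[ 9.58583367e-01  2.84811428e-01 -6.15507734e-04]
 [ 2.84812056e-01 -9.58582104e-01  1.56267849e-03]
 [-1.44946006e-04 -1.67326164e-03 -9.99998590e-01]]
```

```bash
cat >> h.py <<'E'
from scipy.spatial.transform import Rotation as Ro
def go(x,y,z,yaw=None):
    o=monitor.get_obs();R=Ro.from_rotvec(o['orientation']).as_matrix();p=o['tcp_pos']
    cur=np.degrees(np.arctan2(R[1,1],R[0,1]))
    print('t',round(o['clock'],2),'tcp',p.round(4),'yaw',cur.round(1),'w',round(o['grip_width'],4),'tilt',np.degrees(np.arccos(-R[2,2])).round(2))
    if yaw is not None:
        d=(yaw-cur+90)%180-90; print('dr z total',round(-d,2))
        Rn=Ro.from_euler('z',d,degrees=True).as_matrix()@R
        print('lin after turn',(Rn.T@(np.array([x,y,z])-p)).round(4))
    print('lin (tool)',(R.T@(np.array([x,y,z])-p)).round(4))
E
python3 - <<'E'
from h import *
for n,u,v,z in(('pink',417,315,.024),('turq',436,236,.042),('turq2',516,279,.042),('dbl',459,284,.03),('jar',266,297,.06),('handled',211,301,.042),('purple',162,255,.024)):print(n,cast('top',(u,v),z).round(3))
go(.4325,-.072,.12)
E
```

```text
pink [ 0.366 -0.207  0.024]
turq [ 0.507 -0.268  0.042]
turq2 [ 0.402 -0.4    0.042]
dbl [ 0.411 -0.295  0.03 ]
jar [0.439 0.068 0.06 ]
handled [0.45  0.172 0.042]
purple [0.555 0.257 0.024]
t 0.1 tcp [ 0.1921 -0.6465  0.2304] yaw -73.5 w 0.0854 tilt 0.1
lin (tool) [ 0.3941 -0.4821  0.1111]
```

>>> drive_tool(
  commands=[
    {"linear":[0.045,-0.04,0],"dr":[0,0,0],"jaw":0},
    {"linear":[0.045,-0.04,0],"dr":[0,0,0],"jaw":0},
    {"linear":[0.045,-0.04,0],"dr":[0,0,0],"jaw":0},
    {"linear":[0.045,-0.04,0],"dr":[0,0,0],"jaw":0},
    {"linear":[0.04,-0.045,0],"dr":[0,0,0],"jaw":0},
    {"linear":[0.04,-0.045,0],"dr":[0,0,0],"jaw":0},
    {"linear":[0.04,-0.045,0],"dr":[0,0,0],"jaw":0},
    {"linear":[0.04,-0.045,0],"dr":[0,0,0],"jaw":0},
  ],
  force=30,
)

```text
clock: 1.1
tcp_pos: [0.4246, -0.215, 0.2275]
orientation: [-3.109, -0.437, 0.006]
contact_force: [0.6, -0.8, 0.3]
grip_width: 0.0852
```

```bash
python3 -c "
from h import *
go(.4325,-.072,.12,-90)"
```

```text
t 1.1 tcp [ 0.4246 -0.215   0.2275] yaw -74.0 w 0.0852 tilt 0.25
dr z total 16.01
lin after turn [ 0.0082 -0.1427  0.1079]
lin (tool) [ 0.0473 -0.1349  0.1078]
```

>>> drive_tool(
  commands=[
    {"linear":[0.01,-0.03,0.022],"dr":[0,0,0],"jaw":0},
    {"linear":[0.01,-0.03,0.022],"dr":[0,0,0],"jaw":0},
    {"linear":[0.01,-0.03,0.022],"dr":[0,0,0],"jaw":0},
    {"linear":[0.01,-0.03,0.022],"dr":[0,0,0],"jaw":0},
    {"linear":[0.007,-0.02,0.02],"dr":[0,0,0],"jaw":0},
  ],
)

```text
clock: 1.72
tcp_pos: [0.4328, -0.0588, 0.1181]
orientation: [-3.108, -0.449, -0.001]
contact_force: [0.2, 0.2, 0.2]
grip_width: 0.0853
```

```bash
python3 -c "
from h import *
go(.4325,-.072,0.0,-74)"
```

```text
t 1.73 tcp [ 0.4328 -0.0588  0.1181] yaw -73.6 w 0.0853 tilt 0.1
dr z total 0.42
lin after turn [-0.004   0.0128  0.118 ]
lin (tool) [-0.0041  0.0128  0.118 ]
```

>>> drive_tool(
  commands=[
    {"linear":[-0.002,0.006,0.02],"dr":[0,0,0],"jaw":0},
    {"linear":[-0.002,0.005,0.03],"dr":[0,0,0],"jaw":0},
    {"linear":[0,0.0,0.02],"dr":[0,0,0],"jaw":0},
    {"linear":[0,0,0],"dr":[0,0,0],"jaw":0},
  ],
)

```text
clock: 2.22
tcp_pos: [0.4306, -0.0679, 0.0445]
orientation: [-3.105, -0.456, 0.004]
contact_force: [-0.1, 0.1, 0.4]
grip_width: 0.0855
```

```bash
python3 -c "
from h import *
go(.4325,-.072,0.0,-74)"
```

```text
t 2.23 tcp [ 0.4306 -0.0679  0.0445] yaw -73.3 w 0.0855 tilt 0.24
dr z total 0.71
lin after turn [0.0007 0.0046 0.0445]
lin (tool) [0.0007 0.0046 0.0445]
```

>>> drive_tool(
  commands=[
    {"linear":[0.0005,0.003,0.015],"dr":[0,0,0],"jaw":0},
    {"linear":[0,0.001,0.015],"dr":[0,0,0],"jaw":0},
    {"linear":[0,0,0.01],"dr":[0,0,0],"jaw":0},
    {"linear":[0,0,0],"dr":[0,0,0],"jaw":0},
  ],
)

```text
clock: 2.72
tcp_pos: [0.4334, -0.072, 0.0031]
orientation: [-3.106, -0.455, 0.0]
contact_force: [-0.7, -0.1, -0.7]
grip_width: 0.0851
```

```bash
python3 -c "
from h import *
go(.4325,-.072,0.0,-74)
im=viewer.grab_frame('scene')[:,:,::-1][120:330,220:500];cv2.imwrite('pics/s1.png',cv2.resize(im,None,fx=2.8,fy=2.8))"
```

```text
t 2.73 tcp [ 0.4334 -0.072   0.0031] yaw -73.3 w 0.0851 tilt 0.16
dr z total 0.69
lin after turn [-0.0009 -0.0003  0.0031]
lin (tool) [-0.0009 -0.0003  0.0031]
```

View pics/s1.png

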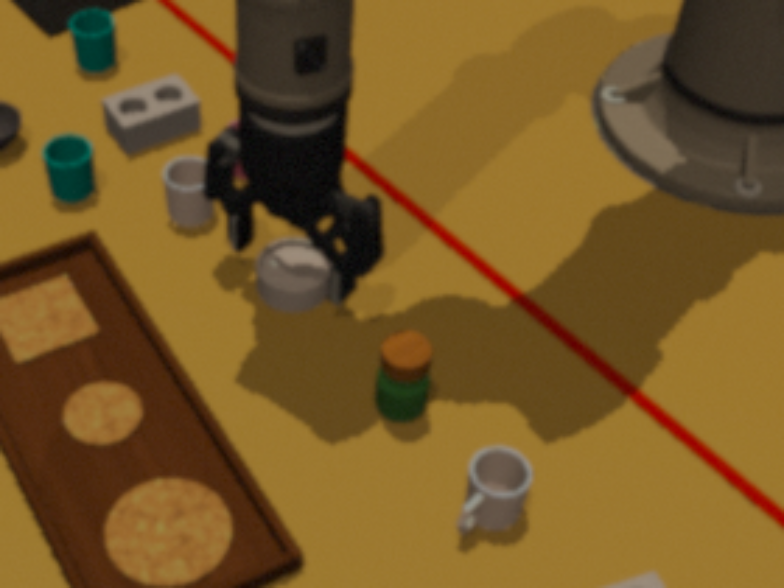

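The dish (crop 295,275) sits between the open fingers, so I close on it.

>>> drive_tool(
  commands=[
    {"linear":[0,0,0.002],"dr":[0,0,0],"jaw":0.3},
    {"linear":[0,0,0],"dr":[0,0,0],"jaw":1},
    {"linear":[0,0,0],"dr":[0,0,0],"jaw":1},
    {"linear":[0,0,0],"dr":[0,0,0],"jaw":1},
    {"linear":[0,0,0],"dr":[0,0,0],"jaw":1},
    {"linear":[0,0,0],"dr":[0,0,0],"jaw":1},
  ],
  force=50,
)

```text
clock: 3.52
tcp_pos: [0.4341, -0.072, 0.0025]
orientation: [-3.106, -0.455, -0.003]
contact_force: [0.0, 0.1, -1.3]
grip_width: 0.0564
```

>>> drive_tool(
  commands=[
    {"linear":[0,0,-0.01],"dr":[0,0,0],"jaw":1},
    {"linear":[0,0,-0.02],"dr":[0,0,0],"jaw":1},
    {"linear":[0,0,-0.03],"dr":[0,0,0],"jaw":1},
    {"linear":[0,0,0],"dr":[0,0,0],"jaw":1},
  ],
)

```text
clock: 4.03
tcp_pos: [0.4339, -0.0721, 0.0655]
orientation: [-3.106, -0.456, -0.002]
contact_force: [-0.5, -0.5, -1.2]
grip_width: 0.0566
```

```bash
python3 -c "
from h import *
go(.6385,.0616,0.06)
im=viewer.grab_frame('scene')[:,:,::-1][120:330,220:500];cv2.imwrite('pics/s2.png',cv2.resize(im,None,fx=2.8,fy=2.8))"
```

```text
t 4.03 tcp [ 0.4339 -0.0721  0.0655] yaw -73.3 w 0.0566 tilt 0.15
lin (tool) [ 0.2343 -0.0692  0.006 ]
```

View pics/s2.png

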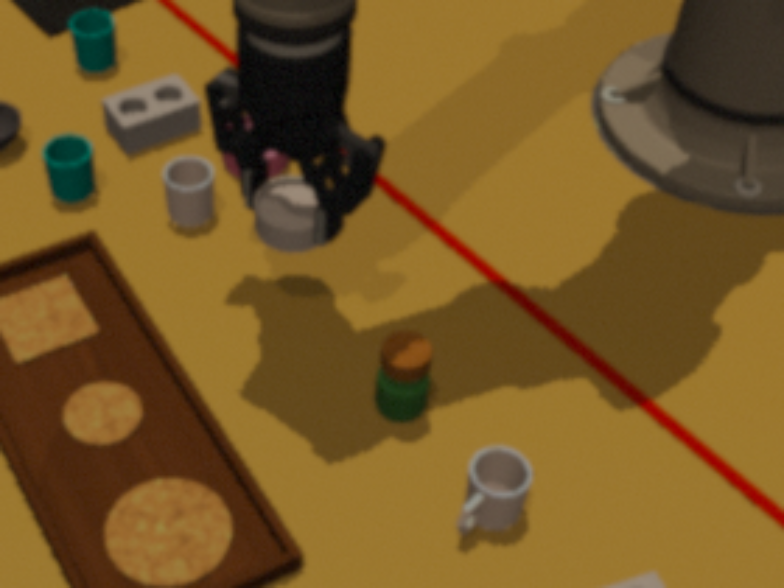

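The dish is lifted level (crop 290,212). Next I carry it to the large pad.

>>> drive_tool(
  commands=[
    {"linear":[0.035,-0.01,0],"dr":[0,0,0],"jaw":1},
    {"linear":[0.04,-0.012,0],"dr":[0,0,0],"jaw":1},
    {"linear":[0.04,-0.012,0],"dr":[0,0,0],"jaw":1},
    {"linear":[0.04,-0.012,0],"dr":[0,0,0],"jaw":1},
    {"linear":[0.04,-0.012,0],"dr":[0,0,0],"jaw":1},
    {"linear":[0.02,-0.006,0],"dr":[0,0,0],"jaw":1},
    {"linear":[0.005,0,0],"dr":[0,0,0],"jaw":1},
    {"linear":[0,0,0],"dr":[0,0,0],"jaw":1},
  ],
)

```text
clock: 5.08
tcp_pos: [0.6234, 0.0536, 0.0538]
orientation: [-3.107, -0.452, 0.026]
contact_force: [-0.0, -1.1, -1.3]
grip_width: 0.0567
```

```bash
python3 -c "
from h import *
go(.6395,.0616,0.0125)"
```

```text
t 5.08 tcp [0.6234 0.0536 0.0538] yaw -73.4 w 0.0567 tilt 0.97
lin (tool) [ 0.0184 -0.0029  0.041 ]
```

```bash
cat >> h.py <<'E'
_go=go
def go(x,y,z,yaw=None):
    _go(x,y,z,yaw)
    R=Ro.from_rotvec(monitor.get_obs()['orientation']).as_matrix()
    d=R.T@np.array([0,0,-1.]);print('level dr deg',np.degrees(np.cross([0,0,1],d)).round(2))
E
python3 -c "
from h import *
go(.6395,.0616,0.0125)"
```

```text
t 5.08 tcp [0.6234 0.0536 0.0538] yaw -73.4 w 0.0567 tilt 0.97
lin (tool) [ 0.0184 -0.0029  0.041 ]
level dr deg [-0.23  0.94  0.  ]
```

>>> drive_tool(
  commands=[
    {"linear":[0.01,-0.002,0],"dr":[-0.2,0.9,0],"jaw":1},
    {"linear":[0.008,-0.001,0],"dr":[0,0,0],"jaw":1},
    {"linear":[0,0,0.01],"dr":[0,0,0],"jaw":1},
    {"linear":[0,0,0.01],"dr":[0,0,0],"jaw":1},
    {"linear":[0,0,0],"dr":[0,0,0],"jaw":1},
  ],
)

```text
clock: 5.7
tcp_pos: [0.6384, 0.0594, 0.0314]
orientation: [3.108, 0.449, -0.004]
contact_force: [-1.1, -0.4, -2.1]
grip_width: 0.0564
```

```bash
python3 -c "
from h import *
go(.6395,.0616,0.0125)"
```

```text
t 5.7 tcp [0.6384 0.0594 0.0314] yaw -73.6 w 0.0564 tilt 0.16
lin (tool) [ 0.0017 -0.0018  0.0189]
level dr deg [ 0.04  0.16 -0.  ]
```

>>> drive_tool(
  commands=[
    {"linear":[0.001,-0.002,0.007],"dr":[0,0,0],"jaw":1},
    {"linear":[0,0,0.006],"dr":[0,0,0],"jaw":1},
    {"linear":[0,0,0.004],"dr":[0,0,0],"jaw":1},
    {"linear":[0,0,0.001],"dr":[0,0,0],"jaw":1},
    {"linear":[0,0,0],"dr":[0,0,0],"jaw":1},
  ],
)

```text
clock: 6.32
tcp_pos: [0.6386, 0.0617, 0.0125]
orientation: [3.108, 0.449, -0.005]
contact_force: [-0.6, 0.6, -0.6]
grip_width: 0.0565
```

```bash
python3 -c "
from h import *
go(.6395,.0616,0.0125)
im=viewer.grab_frame('scene')[:,:,::-1][180:390,160:440];cv2.imwrite('pics/s3.png',cv2.resize(im,None,fx=2.8,fy=2.8))"
```

```text
t 6.33 tcp [0.6386 0.0617 0.0125] yaw -73.6 w 0.0565 tilt 0.18
lin (tool) [ 0.0008  0.0004 -0.    ]
level dr deg [ 0.04  0.18 -0.  ]
```

View pics/s3.png

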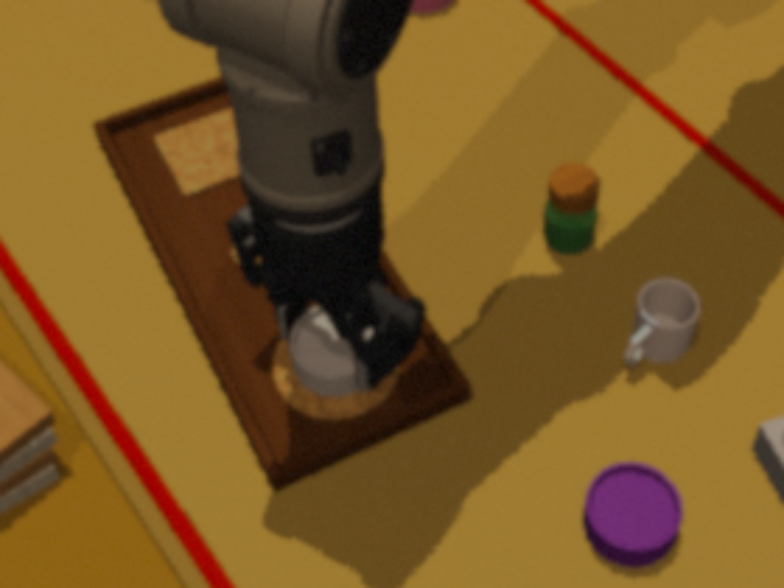

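The dish is down on the large pad (crop 330,350). I release it with a partial opening, because the end wall is close.

>>> drive_tool(
  commands=[
    {"linear":[0,0,0.001],"dr":[0,0,0],"jaw":1},
    {"linear":[0,0,0],"dr":[0,0,0],"jaw":0.17},
    {"linear":[0,0,0],"dr":[0,0,0],"jaw":0.17},
    {"linear":[0,0,0],"dr":[0,0,0],"jaw":0.17},
    {"linear":[0,0,0],"dr":[0,0,0],"jaw":0.17},
    {"linear":[0,0,-0.015],"dr":[0,0,0],"jaw":0.17},
    {"linear":[0,0,-0.04],"dr":[0,0,0],"jaw":0.17},
    {"linear":[0,0,-0.04],"dr":[0,0,0],"jaw":0.17},
  ],
)

```text
clock: 7.38
tcp_pos: [0.6376, 0.0616, 0.1087]
orientation: [3.108, 0.449, -0.011]
contact_force: [-0.5, 0.2, 0.9]
grip_width: 0.0708
```

```bash
python3 -c "
from h import *
go(.54,.3625,0.16)"
```

```text
t 7.38 tcp [0.6376 0.0616 0.1087] yaw -73.6 w 0.0708 tilt 0.41
lin (tool) [-0.0089 -0.3162 -0.0513]
level dr deg [ 0.    0.41 -0.  ]
```

>>> drive_tool(
  commands=[
    {"linear":[0,-0.05,-0.015],"dr":[0,0,0],"jaw":0.17},
    {"linear":[0,-0.05,-0.015],"dr":[0,0,0],"jaw":0.17},
    {"linear":[-0.002,-0.05,-0.01],"dr":[0,0,0],"jaw":0.17},
    {"linear":[-0.003,-0.05,0],"dr":[0,0,0],"jaw":0.25},
    {"linear":[-0.003,-0.05,0],"dr":[0,0,0],"jaw":0.25},
    {"linear":[0,-0.03,0],"dr":[0,0,0],"jaw":0.25},
    {"linear":[0,-0.015,0],"dr":[0,0,0],"jaw":0.25},
    {"linear":[0,0,0],"dr":[0,0,0],"jaw":0.25},
  ],
)

```text
clock: 8.38
tcp_pos: [0.5497, 0.3508, 0.1636]
orientation: [-3.108, -0.442, -0.017]
contact_force: [0.0, -0.9, -0.0]
grip_width: 0.0642
```

```bash
python3 - <<'E'
from h import *
go(.54,.3625,0.06)
im=viewer.grab_frame('top');np.save('top1.npy',im)
hsv=cv2.cvtColor(im,cv2.COLOR_RGB2HSV)
low=((hsv[:,:,1]<70)&(hsv[:,:,2]>110)).astype(np.uint8)
w=np.zeros_like(low);w[165:235,225:295]=low[165:235,225:295]
P=np.argwhere(w)[:,::-1];print(len(P))
n,l,s,c=cv2.connectedComponentsWithStats(w);i=1+np.argmax(s[1:,4]);print(s[i],c[i],cast('top',c[i],.034))
cv2.imwrite('pics/t1.png',cv2.resize(im[140:340,50:320,::-1],None,fx=2.9,fy=2.9))
E
```

```text
t 8.38 tcp [0.5497 0.3508 0.1636] yaw -73.8 w 0.0642 tilt 0.61
lin (tool) [-0.0072 -0.0139  0.1035]
level dr deg [-0.02 -0.61  0.  ]
640
[242 184  30  28 640] [256.821875 198.003125] [0.63715299 0.06019141 0.034     ]
```

View pics/t1.png

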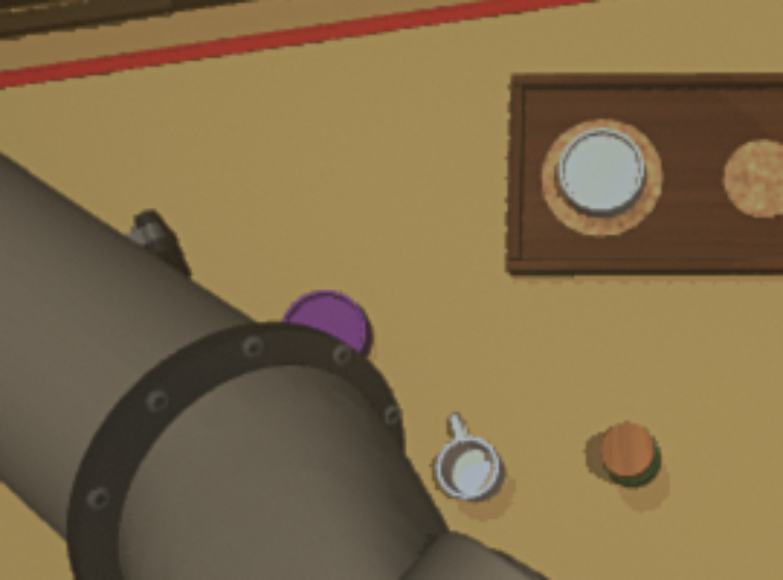

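The dish sits centred on the large pad (crop 602,172), about 2 mm off. I check the cone estimate against its outline before descending.

```bash
python3 - <<'E'
from h import *
for x,y in((.540,.3625),(.537,.360),(.543,.365)):
  for n in('top','scene'):
    a=np.linspace(0,2*np.pi,40)
    P=np.array([proj(n,(x+r*np.cos(t),y+r*np.sin(t),z)) for r,z in((.013,0),(.011,.03),(.001,.044)) for t in a])
    print((x,y),n,P.min(0).round(1),P.max(0).round(1),proj(n,(x,y,.044)).round(1))
E
```

```text
(0.54, 0.3625) top [101.2 265. ] [118.6 279.8] [104.6 269.4]
(0.54, 0.3625) scene [427.7 393.3] [446.8 415.7] [441.5 396.5]
(0.537, 0.36) top [102.6 266.3] [120.  281.1] [106.  270.8]
(0.537, 0.36) scene [427.9 391. ] [446.9 413.3] [441.6 394.1]
(0.543, 0.365) top [ 99.8 263.7] [117.2 278.5] [103.1 268.1]
(0.543, 0.365) scene [427.5 395.6] [446.7 418.1] [441.3 398.9]
```

>>> drive_tool(
  commands=[
    {"linear":[-0.004,-0.004,0.02],"dr":[0,-0.6,0],"jaw":0.25},
    {"linear":[-0.004,-0.004,0.03],"dr":[0,0,0],"jaw":0.25},
    {"linear":[0,-0.002,0.02],"dr":[0,0,0],"jaw":0.25},
    {"linear":[0,0,0],"dr":[0,0,0],"jaw":0.25},
  ],
)

```text
clock: 8.93
tcp_pos: [0.542, 0.3501, 0.088]
orientation: [3.108, 0.426, -0.004]
contact_force: [-0.7, -0.3, 0.9]
grip_width: 0.0641
```

```bash
python3 -c "
from h import *
go(.538,.361,0.009)"
```

```text
t 8.93 tcp [0.542  0.3501 0.088 ] yaw -74.4 w 0.0641 tilt 0.32
lin (tool) [-0.0007 -0.0119  0.0789]
level dr deg [ 0.26  0.19 -0.  ]
```

>>> drive_tool(
  commands=[
    {"linear":[-0.001,-0.007,0.01],"dr":[0.2,0.2,0],"jaw":0.25},
    {"linear":[0,-0.004,0.01],"dr":[0,0,0],"jaw":0.25},
    {"linear":[0,-0.001,0],"dr":[0,0,0],"jaw":0.25},
    {"linear":[0,0,0],"dr":[0,0,0],"jaw":0.25},
  ],
)

```text
clock: 9.43
tcp_pos: [0.5389, 0.3627, 0.0681]
orientation: [-3.112, -0.425, -0.005]
contact_force: [0.4, -0.2, 0.7]
grip_width: 0.0639
```

```bash
python3 -c "
from h import *
go(.538,.361,0.009)"
```

```text
t 9.43 tcp [0.5389 0.3627 0.0681] yaw -74.4 w 0.0639 tilt 0.17
lin (tool) [-0.0015  0.0014  0.0591]
level dr deg [-0.   -0.17  0.  ]
```

>>> drive_tool(
  commands=[
    {"linear":[-0.001,0.001,0.015],"dr":[0,0,0],"jaw":0.25},
    {"linear":[0,0,0.02],"dr":[0,0,0],"jaw":0.25},
    {"linear":[0,0,0.015],"dr":[0,0,0],"jaw":0.25},
    {"linear":[0,0,0.004],"dr":[0,0,0],"jaw":0.25},
    {"linear":[0,0,0],"dr":[0,0,0],"jaw":0.25},
  ],
)

```text
clock: 10.05
tcp_pos: [0.5382, 0.3608, 0.0097]
orientation: [3.112, 0.425, 0.003]
contact_force: [0.1, 0.1, 0.8]
grip_width: 0.0643
```

```bash
python3 -c "
from h import *
go(.538,.361,0.009)
im=viewer.grab_frame('scene')[:,:,::-1][300:480,330:570];cv2.imwrite('pics/s4.png',cv2.resize(im,None,fx=3.2,fy=3.2))"
```

```text
t 10.05 tcp [0.5382 0.3608 0.0097] yaw -74.5 w 0.0643 tilt 0.12
lin (tool) [-0.0001 -0.0003  0.0007]
level dr deg [ 0.03 -0.12  0.  ]
```

View pics/s4.png

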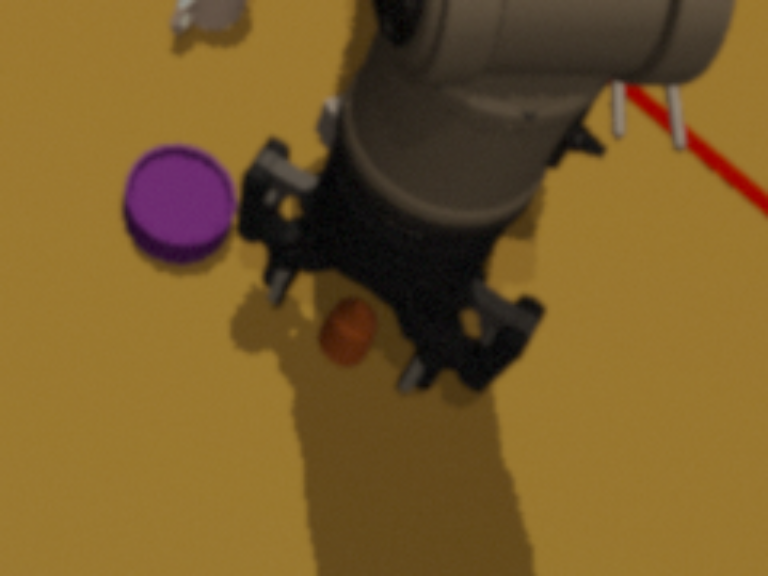

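The cone (crop 347,332) is midway between the fingertips, so I close gently.

>>> drive_tool(
  commands=[
    {"linear":[0,0,0],"dr":[0,0,0],"jaw":0.45},
    {"linear":[0,0,0],"dr":[0,0,0],"jaw":0.55},
    {"linear":[0,0,0],"dr":[0,0,0],"jaw":1},
    {"linear":[0,0,0],"dr":[0,0,0],"jaw":1},
    {"linear":[0,0,0],"dr":[0,0,0],"jaw":1},
    {"linear":[0,0,0],"dr":[0,0,0],"jaw":1},
  ],
  force=25,
)

```text
clock: 10.85
tcp_pos: [0.5393, 0.3616, 0.0118]
orientation: [-3.111, -0.424, -0.008]
contact_force: [-0.4, 0.3, -0.3]
grip_width: 0.0222
```

>>> drive_tool(
  commands=[
    {"linear":[0,0,-0.01],"dr":[0,0,0],"jaw":1},
    {"linear":[0,0,-0.02],"dr":[0,0,0],"jaw":1},
    {"linear":[0,0,-0.03],"dr":[0,0,0],"jaw":1},
    {"linear":[0,0,-0.03],"dr":[0,0,0],"jaw":1},
    {"linear":[0,0,0],"dr":[0,0,0],"jaw":1},
  ],
)

```text
clock: 11.48
tcp_pos: [0.5396, 0.3623, 0.1097]
orientation: [-3.11, -0.424, -0.013]
contact_force: [1.0, 0.7, -0.7]
grip_width: 0.0223
```

```bash
python3 -c "
from h import *
go(.637,.0602,0.1)
im=viewer.grab_frame('scene')[:,:,::-1][300:480,330:570];cv2.imwrite('pics/s5.png',cv2.resize(im,None,fx=3.2,fy=3.2))"
```

```text
t 11.47 tcp [0.5396 0.3623 0.1097] yaw -74.5 w 0.0223 tilt 0.49
lin (tool) [0.0128 0.3171 0.0091]
level dr deg [-0.11 -0.48  0.  ]
```

View pics/s5.png

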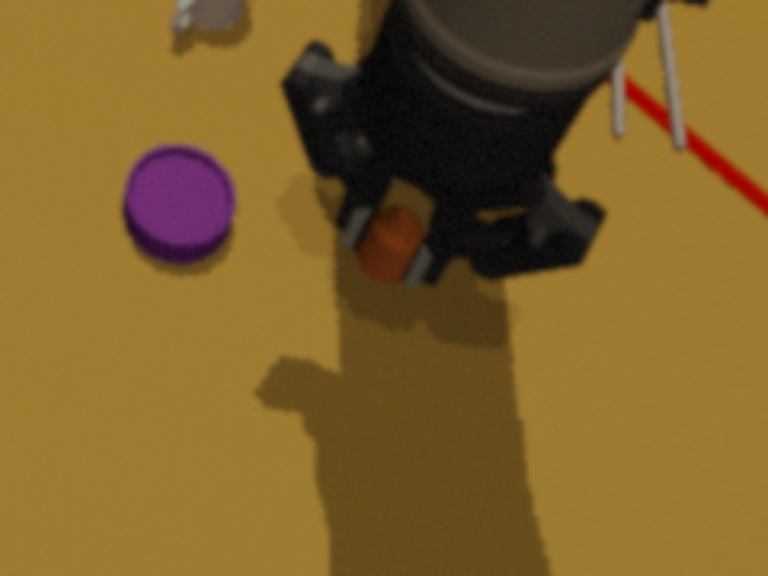

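The cone is held upright (crop 392,245). Next I carry it to the dish.

>>> drive_tool(
  commands=[
    {"linear":[0.002,0.03,0],"dr":[0,0,0],"jaw":1},
    {"linear":[0.002,0.045,-0.01],"dr":[0,0,0],"jaw":1},
    {"linear":[0.002,0.05,0],"dr":[0,0,0],"jaw":1},
    {"linear":[0.002,0.05,0],"dr":[0,0,0],"jaw":1},
    {"linear":[0.002,0.05,0],"dr":[0,0,0],"jaw":1},
    {"linear":[0.002,0.04,0],"dr":[0,0,0],"jaw":1},
    {"linear":[0.002,0.02,0],"dr":[0,0,0],"jaw":1},
    {"linear":[0,0,0],"dr":[0,0,0],"jaw":1},
  ],
)

```text
clock: 12.52
tcp_pos: [0.6269, 0.0833, 0.113]
orientation: [-3.11, -0.431, 0.006]
contact_force: [-0.9, 0.4, 0.5]
grip_width: 0.0224
```

```bash
python3 -c "
from h import *
go(.638,.061,0.0398)"
```

```text
t 12.53 tcp [0.6269 0.0833 0.113 ] yaw -74.2 w 0.0224 tilt 0.23
lin (tool) [0.0049 0.0247 0.0732]
level dr deg [-0.12  0.2   0.  ]
```

>>> drive_tool(
  commands=[
    {"linear":[0.003,0.012,0.01],"dr":[0,0,0],"jaw":1},
    {"linear":[0.002,0.009,0.01],"dr":[0,0,0],"jaw":1},
    {"linear":[0,0.002,0],"dr":[0,0,0],"jaw":1},
    {"linear":[0,0,0],"dr":[0,0,0],"jaw":1},
  ],
)

```text
clock: 13.02
tcp_pos: [0.6369, 0.0676, 0.0907]
orientation: [-3.106, -0.442, 0.009]
contact_force: [-0.6, 0.1, 0.3]
grip_width: 0.0223
```

```bash
python3 -c "
from h import *
go(.638,.061,0.0398)"
```

```text
t 13.03 tcp [0.6369 0.0676 0.0907] yaw -73.8 w 0.0223 tilt 0.41
lin (tool) [-0.0005  0.0069  0.0508]
level dr deg [-0.3   0.27  0.  ]
```

>>> drive_tool(
  commands=[
    {"linear":[0,0.004,0.01],"dr":[-0.3,0.3,0],"jaw":1},
    {"linear":[0,0.002,0.012],"dr":[0,0,0],"jaw":1},
    {"linear":[0,0,0.008],"dr":[0,0,0],"jaw":1},
    {"linear":[0,0,0],"dr":[0,0,0],"jaw":1},
  ],
)

```text
clock: 13.52
tcp_pos: [0.6381, 0.0625, 0.0583]
orientation: [-3.11, -0.445, -0.001]
contact_force: [-0.2, 0.9, -0.3]
grip_width: 0.0221
```

```bash
python3 -c "
from h import *
go(.638,.061,0.0398)"
```

```text
t 13.53 tcp [0.6381 0.0625 0.0583] yaw -73.7 w 0.0221 tilt 0.03
lin (tool) [-0.0005  0.0014  0.0185]
level dr deg [-0.01 -0.02  0.  ]
```

>>> drive_tool(
  commands=[
    {"linear":[0,0.001,0.006],"dr":[0,0,0],"jaw":1},
    {"linear":[0,0,0.006],"dr":[0,0,0],"jaw":1},
    {"linear":[0,0,0.004],"dr":[0,0,0],"jaw":1},
    {"linear":[0,0,0.001],"dr":[0,0,0],"jaw":1},
    {"linear":[0,0,0],"dr":[0,0,0],"jaw":1},
  ],
)

```text
clock: 14.15
tcp_pos: [0.6388, 0.0617, 0.0406]
orientation: [-3.11, -0.445, -0.002]
contact_force: [0.1, 0.8, 0.3]
grip_width: 0.0222
```

```bash
python3 -c "
from h import *
go(.638,.061,0.0398)
im=viewer.grab_frame('scene')[:,:,::-1][220:370,190:390];cv2.imwrite('pics/s6.png',cv2.resize(im,None,fx=4,fy=4))"
```

```text
t 14.15 tcp [0.6388 0.0617 0.0406] yaw -73.7 w 0.0222 tilt 0.07
lin (tool) [-0.001   0.0004  0.0008]
level dr deg [-0.01 -0.07  0.  ]
```

View pics/s6.png

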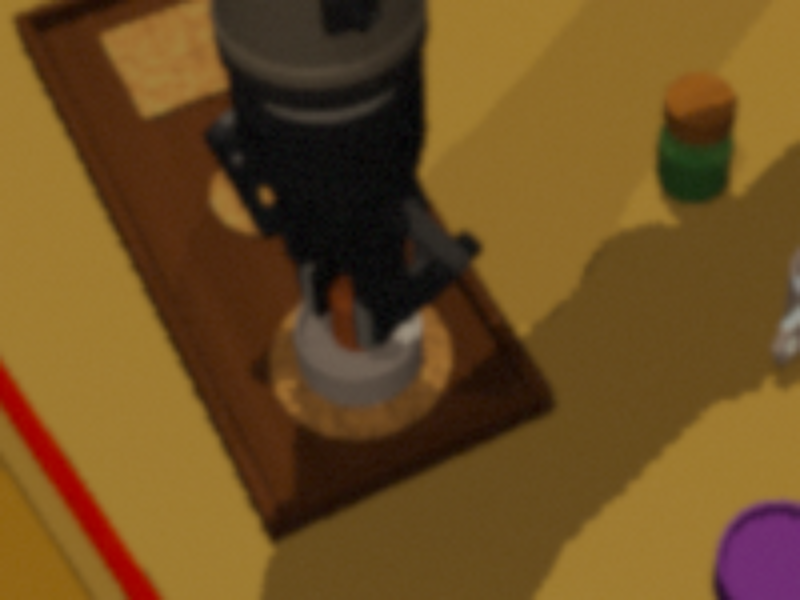

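The cone is in the dish (crop 345,320). I press down a last 1.5 mm, then release.

>>> drive_tool(
  commands=[
    {"linear":[0,0,0.0015],"dr":[0,0,0],"jaw":1},
    {"linear":[0,0,0.0005],"dr":[0,0,0],"jaw":1},
    {"linear":[0,0,0],"dr":[0,0,0],"jaw":0.65},
    {"linear":[0,0,0],"dr":[0,0,0],"jaw":0.55},
    {"linear":[0,0,0],"dr":[0,0,0],"jaw":0.4},
    {"linear":[0,0,0],"dr":[0,0,0],"jaw":0.4},
    {"linear":[0,0,0],"dr":[0,0,0],"jaw":0.4},
  ],
)

```text
clock: 15.08
tcp_pos: [0.6392, 0.0618, 0.0392]
orientation: [-3.11, -0.445, -0.004]
contact_force: [0.2, 1.6, 0.1]
grip_width: 0.051
```

>>> drive_tool(
  commands=[
    {"linear":[0,0,-0.02],"dr":[0,0,0],"jaw":0.4},
    {"linear":[0,0,-0.04],"dr":[0,0,0],"jaw":0.4},
    {"linear":[0,0,-0.04],"dr":[0,0,0],"jaw":0.4},
    {"linear":[0,0,0],"dr":[0,0,0],"jaw":0.4},
  ],
)

```text
clock: 15.58
tcp_pos: [0.6398, 0.0621, 0.1463]
orientation: [-3.109, -0.445, -0.007]
contact_force: [0.6, 0.3, -0.2]
grip_width: 0.0512
```

```bash
python3 -c "
from h import *
go(.447,.295,0.13,73.3)
im=viewer.grab_frame('scene')[:,:,::-1][220:370,190:390];cv2.imwrite('pics/s7.png',cv2.resize(im,None,fx=4,fy=4))"
```

```text
t 15.57 tcp [0.6398 0.0621 0.1463] yaw -73.7 w 0.0512 tilt 0.26
dr z total 33.0
lin after turn [-0.2516 -0.1676  0.0151]
lin (tool) [-0.1197 -0.2776  0.0157]
level dr deg [-0.   -0.26  0.  ]
```

View pics/s7.png

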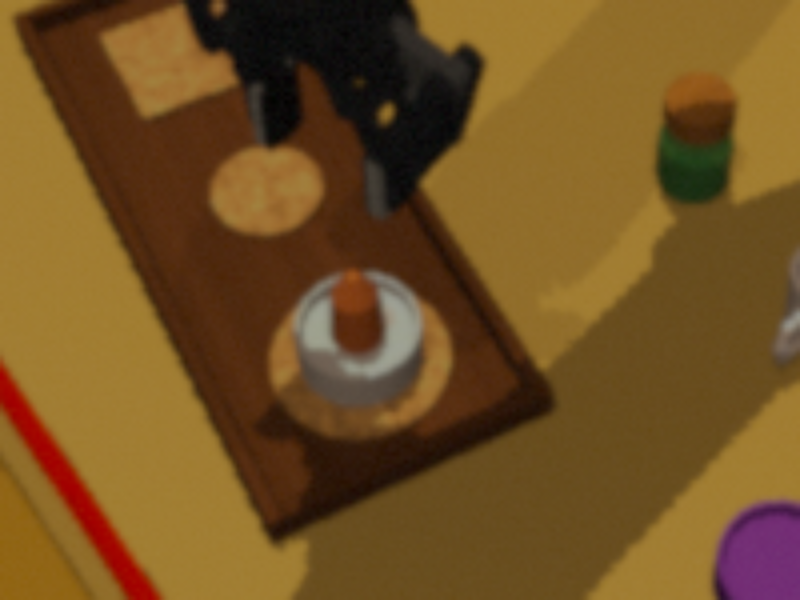

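The cone stands upright in the middle of the dish (crop 357,310), released. Next is the block: I turn by 33° and travel.

>>> drive_tool(
  commands=[
    {"linear":[0,0,0],"dr":[0,0,8],"jaw":0.2},
    {"linear":[0,0,0],"dr":[0,0,8],"jaw":0.2},
    {"linear":[0,0,0],"dr":[0,0,8],"jaw":0.2},
    {"linear":[0,0,0],"dr":[0,0,6],"jaw":0.2},
    {"linear":[0,0,0],"dr":[0,0,0],"jaw":0.2},
  ],
)

```text
clock: 16.25
tcp_pos: [0.6354, 0.061, 0.1421]
orientation: [3.115, -0.399, -0.008]
contact_force: [0.3, -1.0, 0.8]
grip_width: 0.0682
```

```bash
python3 -c "
from h import *
go(.447,.295,0.13,73.3)"
```

```text
t 16.25 tcp [0.6354 0.061  0.1421] yaw -104.6 w 0.0682 tilt 0.28
dr z total 2.11
lin after turn [-0.2476 -0.17    0.013 ]
lin (tool) [-0.2412 -0.179   0.0129]
level dr deg [ 0.09  0.27 -0.  ]
```

>>> drive_tool(
  commands=[
    {"linear":[-0.025,-0.018,0],"dr":[0,0,2],"jaw":0.2},
    {"linear":[-0.04,-0.028,0],"dr":[0,0,0],"jaw":0.2},
    {"linear":[-0.04,-0.028,0],"dr":[0,0,0],"jaw":0.2},
    {"linear":[-0.04,-0.028,0],"dr":[0,0,0],"jaw":0.2},
    {"linear":[-0.04,-0.028,0],"dr":[0,0,0],"jaw":0.2},
    {"linear":[-0.03,-0.02,0],"dr":[0,0,0],"jaw":0.2},
    {"linear":[-0.01,-0.007,0],"dr":[0,0,0],"jaw":0.2},
    {"linear":[0,0,0],"dr":[0,0,0],"jaw":0.2},
  ],
)

```text
clock: 17.25
tcp_pos: [0.4566, 0.2778, 0.1403]
orientation: [3.108, -0.428, -0.012]
contact_force: [0.7, -0.1, 0.1]
grip_width: 0.0682
```

```bash
python3 -c "
from h import *
go(.447,.295,0.002,73.3)"
```

```text
t 17.25 tcp [0.4566 0.2778 0.1403] yaw -105.7 w 0.0682 tilt 0.52
dr z total 1.02
lin after turn [-0.0132 -0.0145  0.1383]
lin (tool) [-0.0129 -0.0148  0.1383]
level dr deg [ 0.31  0.41 -0.  ]
```

>>> drive_tool(
  commands=[
    {"linear":[-0.007,-0.007,0.02],"dr":[0.3,0.4,1],"jaw":0.2},
    {"linear":[-0.005,-0.006,0.03],"dr":[0,0,0],"jaw":0.2},
    {"linear":[-0.001,-0.002,0.025],"dr":[0,0,0],"jaw":0.2},
    {"linear":[0,0,0.01],"dr":[0,0,0],"jaw":0.2},
    {"linear":[0,0,0],"dr":[0,0,0],"jaw":0.2},
  ],
)

```text
clock: 17.88
tcp_pos: [0.4557, 0.2886, 0.0533]
orientation: [3.104, -0.47, 0.007]
contact_force: [-0.7, -0.6, -0.1]
grip_width: 0.0681
```

```bash
python3 -c "
from h import *
go(.447,.295,0.002,73.3)"
```

```text
t 17.88 tcp [0.4557 0.2886 0.0533] yaw -107.2 w 0.0681 tilt 0.29
dr z total -0.52
lin after turn [-0.0104 -0.0038  0.0513]
lin (tool) [-0.0104 -0.0037  0.0513]
level dr deg [ 0.09 -0.27  0.  ]
```

>>> drive_tool(
  commands=[
    {"linear":[-0.006,-0.002,0],"dr":[0,0,0],"jaw":0.2},
    {"linear":[-0.004,-0.001,0],"dr":[0,0,0],"jaw":0.2},
    {"linear":[0,0,0],"dr":[0,0,0],"jaw":0.2},
  ],
)

```text
clock: 18.25
tcp_pos: [0.4481, 0.2949, 0.0554]
orientation: [3.106, -0.472, 0.011]
contact_force: [0.2, 0.1, 1.1]
grip_width: 0.0687
```

```bash
python3 -c "
from h import *
go(.447,.295,0.002,73.3)"
```

```text
t 18.25 tcp [0.4481 0.2949 0.0554] yaw -107.3 w 0.0687 tilt 0.41
dr z total -0.59
lin after turn [-0.0015  0.0003  0.0534]
lin (tool) [-0.0015  0.0003  0.0534]
level dr deg [-0.06 -0.41  0.  ]
```

>>> drive_tool(
  commands=[
    {"linear":[-0.001,0,0.015],"dr":[0,-0.4,-0.5],"jaw":0.2},
    {"linear":[0,0,0.015],"dr":[0,0,0],"jaw":0.2},
    {"linear":[0,0,0.012],"dr":[0,0,0],"jaw":0.2},
    {"linear":[0,0,0.006],"dr":[0,0,0],"jaw":0.2},
    {"linear":[0,0,0],"dr":[0,0,0],"jaw":0.2},
  ],
)

```text
clock: 18.88
tcp_pos: [0.4469, 0.2949, 0.0034]
orientation: [-3.108, 0.457, 0.001]
contact_force: [-0.6, 0.3, 0.9]
grip_width: 0.0682
```

```bash
python3 -c "
from h import *
go(.447,.295,0.002,73.3)
im=viewer.grab_frame('scene')[:,:,::-1][260:440,340:580];cv2.imwrite('pics/s8.png',cv2.resize(im,None,fx=3.2,fy=3.2))"
```

```text
t 18.88 tcp [0.4469 0.2949 0.0034] yaw -106.7 w 0.0682 tilt 0.05
dr z total -0.04
lin after turn [ 0.0001 -0.0001  0.0014]
lin (tool) [ 0.0001 -0.0001  0.0014]
level dr deg [-0.    0.05  0.  ]
```

View pics/s8.png

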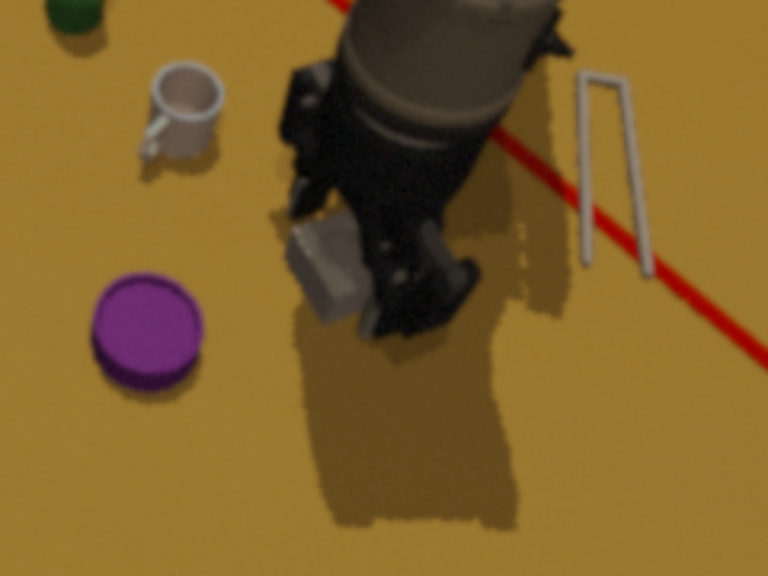

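The block (crop 335,265) is squarely between the fingers. I close and lift.

>>> drive_tool(
  commands=[
    {"linear":[0,0,0],"dr":[0,0,0],"jaw":0.4},
    {"linear":[0,0,0],"dr":[0,0,0],"jaw":1},
    {"linear":[0,0,0],"dr":[0,0,0],"jaw":1},
    {"linear":[0,0,0],"dr":[0,0,0],"jaw":1},
    {"linear":[0,0,0],"dr":[0,0,0],"jaw":1},
  ],
  force=50,
)

```text
clock: 19.55
tcp_pos: [0.4474, 0.2952, 0.0046]
orientation: [-3.107, 0.457, -0.001]
contact_force: [-0.2, 0.5, -2.6]
grip_width: 0.043
```

>>> drive_tool(
  commands=[
    {"linear":[0,0,-0.01],"dr":[0,0,0],"jaw":1},
    {"linear":[0,0,-0.03],"dr":[0,0,0],"jaw":1},
    {"linear":[0,0,-0.04],"dr":[0,0,0],"jaw":1},
    {"linear":[0,0,-0.04],"dr":[0,0,0],"jaw":1},
    {"linear":[0,0,0],"dr":[0,0,0],"jaw":1},
  ],
)

```text
clock: 20.18
tcp_pos: [0.4471, 0.295, 0.1301]
orientation: [-3.107, 0.457, -0.0]
contact_force: [0.4, -0.7, -2.4]
grip_width: 0.0431
```

```bash
python3 -c "
from h import *
go(.609,-.1516,0.14)
im=viewer.grab_frame('scene')[:,:,::-1][200:440,340:580];cv2.imwrite('pics/s9.png',cv2.resize(im,None,fx=2.5,fy=2.5))"
```

```text
t 20.18 tcp [0.4471 0.295  0.1301] yaw -106.7 w 0.0431 tilt 0.07
lin (tool) [ 0.2836  0.3811 -0.0104]
level dr deg [-0.07 -0.01  0.  ]
```

View pics/s9.png

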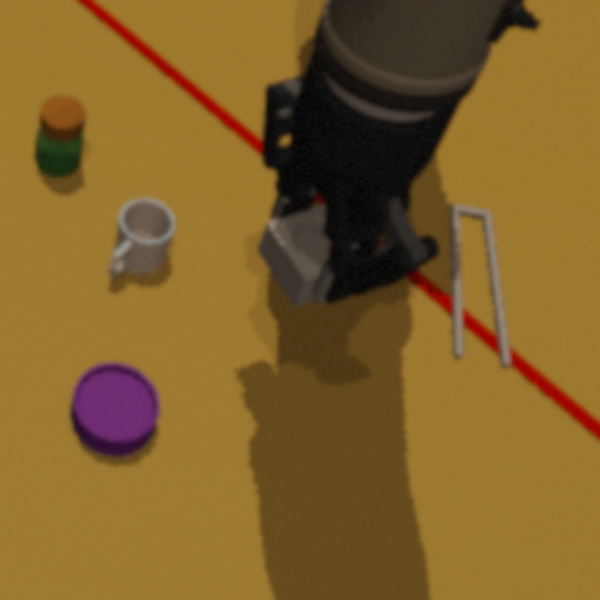

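The block is held level (crop 300,260). I carry it to the square pad and turn it 8° to line up.

>>> drive_tool(
  commands=[
    {"linear":[0.025,0.033,-0.005],"dr":[0,0,0],"jaw":1},
    {"linear":[0.036,0.048,-0.005],"dr":[0,0,0],"jaw":1},
    {"linear":[0.036,0.048,0],"dr":[0,0,0],"jaw":1},
    {"linear":[0.036,0.048,0],"dr":[0,0,0],"jaw":1},
    {"linear":[0.036,0.048,0],"dr":[0,0,0],"jaw":1},
    {"linear":[0.036,0.048,0],"dr":[0,0,0],"jaw":1},
    {"linear":[0.02,0.03,0],"dr":[0,0,0],"jaw":1},
    {"linear":[0,0,0],"dr":[0,0,0],"jaw":1},
  ],
)

```text
clock: 21.22
tcp_pos: [0.5718, -0.0723, 0.1275]
orientation: [3.103, -0.449, -0.028]
contact_force: [-0.4, 0.5, -2.4]
grip_width: 0.043
```

```bash
python3 -c "
from h import *
go(.609,-.1516,0.0146,-98.5)"
```

```text
t 21.23 tcp [ 0.5718 -0.0723  0.1275] yaw -106.5 w 0.043 tilt 1.09
dr z total -7.97
lin after turn [0.0505 0.072  0.1127]
lin (tool) [0.0601 0.0646 0.1125]
level dr deg [ 0.49  0.97 -0.  ]
```

>>> drive_tool(
  commands=[
    {"linear":[0,0,0],"dr":[0.5,1,-7.5],"jaw":1},
    {"linear":[0.015,0.02,0],"dr":[0,0,0],"jaw":1},
    {"linear":[0.02,0.03,0],"dr":[0,0,0],"jaw":1},
    {"linear":[0.012,0.018,0],"dr":[0,0,0],"jaw":1},
    {"linear":[0.003,0.003,0],"dr":[0,0,0],"jaw":1},
    {"linear":[0,0,0],"dr":[0,0,0],"jaw":1},
  ],
)

```text
clock: 21.98
tcp_pos: [0.6061, -0.1437, 0.12]
orientation: [-3.127, 0.226, 0.021]
contact_force: [-0.0, 0.8, -2.5]
grip_width: 0.0433
```

```bash
python3 -c "
from h import *
go(.609,-.1516,0.0146,-98.5)"
```

```text
t 21.98 tcp [ 0.6061 -0.1437  0.12  ] yaw -98.3 w 0.0433 tilt 0.84
dr z total 0.22
lin after turn [0.0055 0.008  0.1053]
lin (tool) [0.0055 0.008  0.1053]
level dr deg [-0.3   0.79  0.  ]
```

>>> drive_tool(
  commands=[
    {"linear":[0.002,0.004,0.015],"dr":[-0.3,0.8,0],"jaw":1},
    {"linear":[0.001,0.003,0.025],"dr":[0,0,0],"jaw":1},
    {"linear":[0,0.001,0.025],"dr":[0,0,0],"jaw":1},
    {"linear":[0,0,0.01],"dr":[0,0,0],"jaw":1},
    {"linear":[0,0,0],"dr":[0,0,0],"jaw":1},
  ],
)

```text
clock: 22.6
tcp_pos: [0.6074, -0.1435, 0.0441]
orientation: [-3.13, 0.213, -0.001]
contact_force: [0.7, -0.7, -1.7]
grip_width: 0.0433
```

```bash
python3 -c "
from h import *
go(.609,-.1516,0.0146,-98.5)"
```

```text
t 22.6 tcp [ 0.6074 -0.1435  0.0441] yaw -97.8 w 0.0433 tilt 0.22
dr z total 0.71
lin after turn [0.0028 0.0079 0.0295]
lin (tool) [0.0027 0.0079 0.0295]
level dr deg [-0.22 -0.02  0.  ]
```

>>> drive_tool(
  commands=[
    {"linear":[0.001,0.005,0],"dr":[-0.2,0,0],"jaw":1},
    {"linear":[0.001,0.003,0.006],"dr":[0,0,0],"jaw":1},
    {"linear":[0,0,0.007],"dr":[0,0,0],"jaw":1},
    {"linear":[0,0,0],"dr":[0,0,0],"jaw":1},
  ],
)

```text
clock: 23.1
tcp_pos: [0.61, -0.1523, 0.0328]
orientation: [3.134, -0.213, 0.007]
contact_force: [-0.3, 0.5, -1.4]
grip_width: 0.0432
```

```bash
python3 -c "
from h import *
go(.609,-.1516,0.0146,-98.5)"
```

```text
t 23.1 tcp [ 0.61   -0.1523  0.0328] yaw -97.8 w 0.0432 tilt 0.25
dr z total 0.71
lin after turn [-0.0012 -0.0005  0.0182]
lin (tool) [-0.0012 -0.0005  0.0182]
level dr deg [-0.   -0.25  0.  ]
```

>>> drive_tool(
  commands=[
    {"linear":[-0.001,0,0.007],"dr":[0,-0.2,0],"jaw":1},
    {"linear":[0,0,0.006],"dr":[0,0,0],"jaw":1},
    {"linear":[0,0,0.004],"dr":[0,0,0],"jaw":1},
    {"linear":[0,0,0.001],"dr":[0,0,0],"jaw":1},
    {"linear":[0,0,0],"dr":[0,0,0],"jaw":1},
  ],
)

```text
clock: 23.72
tcp_pos: [0.6094, -0.1521, 0.0145]
orientation: [3.134, -0.213, 0.001]
contact_force: [0.2, -1.6, -1.8]
grip_width: 0.0432
```

```bash
python3 -c "
from h import *
go(.609,-.1516,0.0146,-98.5)
im=viewer.grab_frame('scene')[:,:,::-1][160:360,150:390];cv2.imwrite('pics/s10.png',cv2.resize(im,None,fx=3,fy=3))"
```

```text
t 23.73 tcp [ 0.6094 -0.1521  0.0145] yaw -97.8 w 0.0432 tilt 0.05
dr z total 0.71
lin after turn [-0.0004 -0.0004 -0.0001]
lin (tool) [-0.0004 -0.0004 -0.0001]
level dr deg [ 0.   -0.05  0.  ]
```

View pics/s10.png

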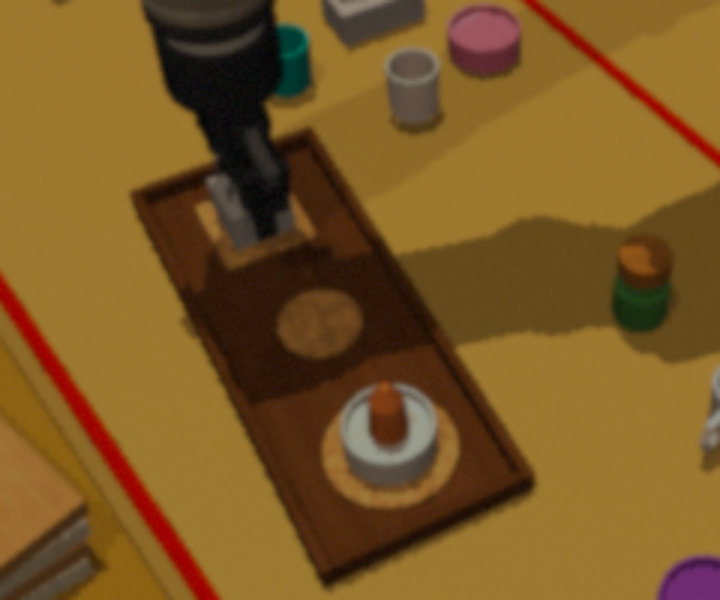

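>>> drive_tool(
  commands=[
    {"linear":[0,0,0.001],"dr":[0,0,0],"jaw":1},
    {"linear":[0,0,0.001],"dr":[0,0,0],"jaw":1},
    {"linear":[0,0,0],"dr":[0,0,0],"jaw":1},
  ],
)

```text
clock: 24.15
tcp_pos: [0.6095, -0.1521, 0.0145]
orientation: [3.134, -0.214, 0.001]
contact_force: [-0.1, 0.6, -2.1]
grip_width: 0.043
```

>>> drive_tool(
  commands=[
    {"linear":[0,0,0.002],"dr":[0,0,0],"jaw":1},
    {"linear":[0,0,0.002],"dr":[0,0,0],"jaw":1},
  ],
)

```text
clock: 24.4
tcp_pos: [0.6096, -0.1521, 0.0143]
orientation: [3.133, -0.214, 0.001]
contact_force: [-8.2, 1.1, 21.5]
grip_width: 0.0434
```

Contact is clear (about 20 N upward), so I relax the load and release.

>>> drive_tool(
  commands=[
    {"linear":[0,0,0],"dr":[0,0,0],"jaw":1},
    {"linear":[0,0,0],"dr":[0,0,0],"jaw":0.3},
    {"linear":[0,0,0],"dr":[0,0,0],"jaw":0.3},
    {"linear":[0,0,0],"dr":[0,0,0],"jaw":0.3},
    {"linear":[0,0,-0.015],"dr":[0,0,0],"jaw":0.3},
    {"linear":[0,0,-0.04],"dr":[0,0,0],"jaw":0.3},
    {"linear":[0,0,-0.04],"dr":[0,0,0],"jaw":0.3},
    {"linear":[0,0,0],"dr":[0,0,0],"jaw":0.3},
  ],
)

```text
clock: 25.4
tcp_pos: [0.6107, -0.1521, 0.1145]
orientation: [3.133, -0.214, 0.005]
contact_force: [0.1, 0.3, -0.0]
grip_width: 0.0599
```

```bash
python3 -c "
from h import *
go(.449,-.189,0.12,-97.8)
im=viewer.grab_frame('scene')[:,:,::-1][130:330,180:420];cv2.imwrite('pics/s11.png',cv2.resize(im,None,fx=3,fy=3))"
```

```text
t 25.4 tcp [ 0.6107 -0.1521  0.1145] yaw -97.8 w 0.0599 tilt 0.17
dr z total -0.02
lin after turn [-0.1552  0.0586 -0.006 ]
lin (tool) [-0.1552  0.0586 -0.006 ]
level dr deg [ 0.04 -0.17  0.  ]
```

View pics/s11.png

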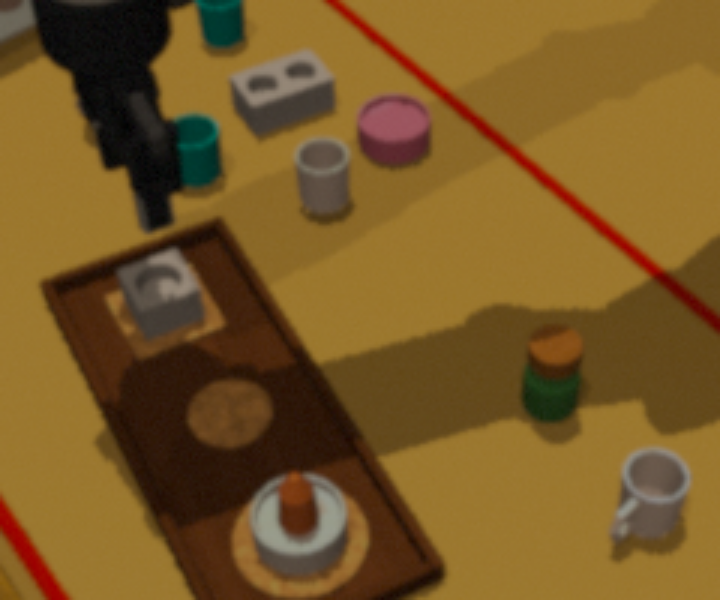

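The block stands on the square pad (crop 160,290), the dish with cone is intact, and the look-alikes have not moved. Next is the cup.

>>> drive_tool(
  commands=[
    {"linear":[-0.025,0.01,0],"dr":[0,0,0],"jaw":0.25},
    {"linear":[-0.04,0.015,0],"dr":[0,0,0],"jaw":0.25},
    {"linear":[-0.04,0.015,0],"dr":[0,0,0],"jaw":0.25},
    {"linear":[-0.03,0.012,0],"dr":[0,0,0],"jaw":0.25},
    {"linear":[-0.012,0.005,0],"dr":[0,0,0],"jaw":0.25},
    {"linear":[0,0,0],"dr":[0,0,0],"jaw":0.25},
  ],
)

```text
clock: 26.2
tcp_pos: [0.4495, -0.1879, 0.1096]
orientation: [-3.133, 0.212, 0.009]
contact_force: [0.5, 0.0, 0.7]
grip_width: 0.064
```

```bash
python3 -c "
from h import *
go(.449,-.189,0.008,-97.8)"
```

```text
t 26.2 tcp [ 0.4495 -0.1879  0.1096] yaw -97.8 w 0.064 tilt 0.33
dr z total 0.05
lin after turn [0.0003 0.0013 0.1016]
lin (tool) [0.0003 0.0013 0.1016]
level dr deg [-0.06  0.32  0.  ]
```

>>> drive_tool(
  commands=[
    {"linear":[0,0.001,0.015],"dr":[0,0.3,0],"jaw":0.25},
    {"linear":[0,0,0.02],"dr":[0,0,0],"jaw":0.25},
    {"linear":[0,0,0.01],"dr":[0,0,0],"jaw":0.25},
    {"linear":[0,0,0],"dr":[0,0,0],"jaw":0.25},
  ],
)

```text
clock: 26.7
tcp_pos: [0.4559, -0.1872, 0.0638]
orientation: [-3.133, 0.206, -0.008]
contact_force: [-0.3, -0.5, 1.2]
grip_width: 0.0639
```

```bash
python3 -c "
from h import *
go(.449,-.189,0.008,-97.8)
im=viewer.grab_frame('scene')[:,:,::-1][90:270,200:440];cv2.imwrite('pics/s12.png',cv2.resize(im,None,fx=3,fy=3))"
```

```text
t 26.7 tcp [ 0.4559 -0.1872  0.0638] yaw -97.5 w 0.0639 tilt 0.31
dr z total 0.27
lin after turn [-0.0068  0.0029  0.0558]
lin (tool) [-0.0069  0.0029  0.0558]
level dr deg [-0.13 -0.29  0.  ]
```

View pics/s12.png

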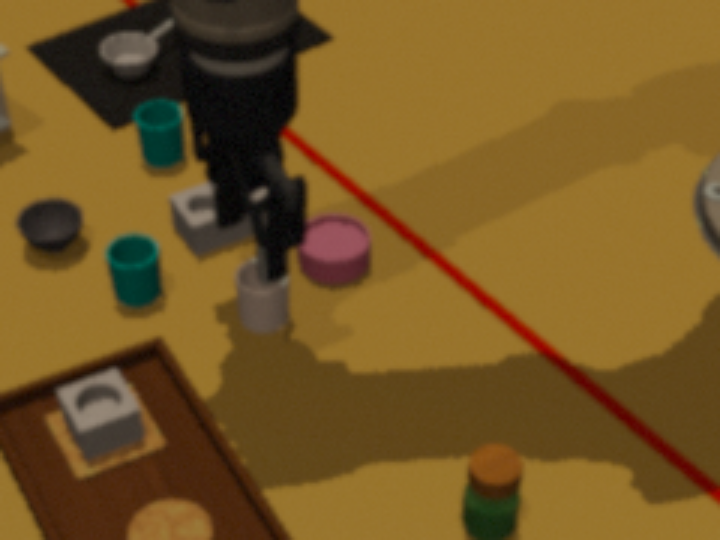

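>>> drive_tool(
  commands=[
    {"linear":[-0.005,0.002,0],"dr":[-0.1,-0.3,0],"jaw":0.25},
    {"linear":[-0.002,0.001,0.004],"dr":[0,0,0],"jaw":0.25},
    {"linear":[0,0,0.006],"dr":[0,0,0],"jaw":0.25},
    {"linear":[0,0,0],"dr":[0,0,0],"jaw":0.25},
  ],
)

```text
clock: 27.25
tcp_pos: [0.4494, -0.1898, 0.0549]
orientation: [3.134, -0.206, 0.004]
contact_force: [-0.8, 0.3, -0.3]
grip_width: 0.0641
```

```bash
python3 -c "
from h import *
go(.449,-.189,0.008,-97.8)"
```

```text
t 27.25 tcp [ 0.4494 -0.1898  0.0549] yaw -97.5 w 0.0641 tilt 0.16
dr z total 0.26
lin after turn [-0.0006 -0.0007  0.0469]
lin (tool) [-0.0006 -0.0007  0.0469]
level dr deg [ 0.02 -0.16  0.  ]
```

>>> drive_tool(
  commands=[
    {"linear":[0,0,0.01],"dr":[0,0,0],"jaw":0.25},
    {"linear":[-0.001,0,0.012],"dr":[0,0,0],"jaw":0.25},
    {"linear":[-0.001,0,0.012],"dr":[0,0,0],"jaw":0.25},
    {"linear":[0,0,0.007],"dr":[0,0,0],"jaw":0.25},
    {"linear":[0,0,0],"dr":[0,0,0],"jaw":0.25},
  ],
)

```text
clock: 27.88
tcp_pos: [0.447, -0.1893, 0.0103]
orientation: [3.135, -0.206, 0.002]
contact_force: [0.0, -0.0, -0.8]
grip_width: 0.0639
```

```bash
python3 -c "
from h import *
go(.449,-.189,0.008,-97.8)
im=viewer.grab_frame('scene')[:,:,::-1][90:270,200:440];cv2.imwrite('pics/s13.png',cv2.resize(im,None,fx=3,fy=3))"
```

```text
t 27.88 tcp [ 0.447  -0.1893  0.0103] yaw -97.5 w 0.0639 tilt 0.08
dr z total 0.27
lin after turn [ 0.002  -0.0006  0.0023]
lin (tool) [ 0.002  -0.0006  0.0023]
level dr deg [-0.   -0.08  0.  ]
```

View pics/s13.png

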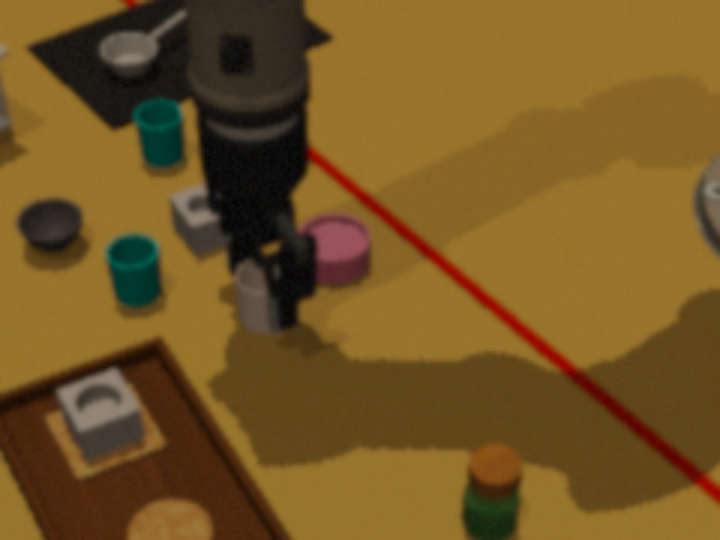

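The fingers straddle the cup (crop 262,295), so I close gently and lift.

>>> drive_tool(
  commands=[
    {"linear":[0,0,0],"dr":[0,0,0],"jaw":0.4},
    {"linear":[0,0,0],"dr":[0,0,0],"jaw":1},
    {"linear":[0,0,0],"dr":[0,0,0],"jaw":1},
    {"linear":[0,0,0],"dr":[0,0,0],"jaw":1},
    {"linear":[0,0,0],"dr":[0,0,0],"jaw":1},
  ],
  force=30,
)

```text
clock: 28.55
tcp_pos: [0.448, -0.1895, 0.0116]
orientation: [3.134, -0.206, 0.006]
contact_force: [0.1, -0.4, -0.3]
grip_width: 0.0397
```

>>> drive_tool(
  commands=[
    {"linear":[0,0,-0.01],"dr":[0,0,0],"jaw":1},
    {"linear":[0,0,-0.03],"dr":[0,0,0],"jaw":1},
    {"linear":[0,0,-0.03],"dr":[0,0,0],"jaw":1},
    {"linear":[0,0,-0.02],"dr":[0,0,0],"jaw":1},
    {"linear":[0,0,0],"dr":[0,0,0],"jaw":1},
  ],
)

```text
clock: 29.18
tcp_pos: [0.4476, -0.1895, 0.1063]
orientation: [3.134, -0.206, 0.007]
contact_force: [0.3, -0.6, -1.1]
grip_width: 0.0397
```

```bash
python3 -c "
from h import *
go(.621,-.0475,0.1)
im=viewer.grab_frame('scene')[:,:,::-1][90:270,200:440];cv2.imwrite('pics/s14.png',cv2.resize(im,None,fx=3,fy=3))"
```

```text
t 29.18 tcp [ 0.4476 -0.1895  0.1063] yaw -97.5 w 0.0397 tilt 0.26
lin (tool) [ 0.1533 -0.1635  0.0069]
level dr deg [ 0.03 -0.26  0.  ]
```

View pics/s14.png

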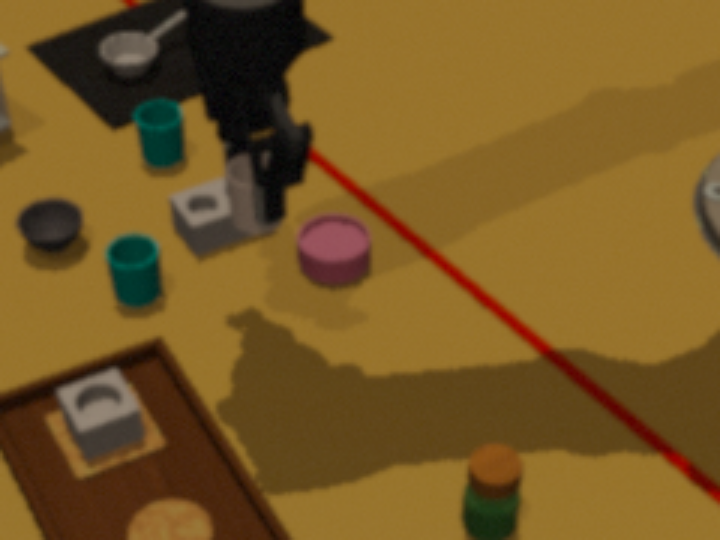

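The cup is held upright (crop 250,190). Now to the small pad.

>>> drive_tool(
  commands=[
    {"linear":[0.02,-0.021,-0.005],"dr":[0,-0.2,0],"jaw":1},
    {"linear":[0.03,-0.032,-0.005],"dr":[0,0,0],"jaw":1},
    {"linear":[0.035,-0.037,0],"dr":[0,0,0],"jaw":1},
    {"linear":[0.035,-0.037,0],"dr":[0,0,0],"jaw":1},
    {"linear":[0.02,-0.022,0],"dr":[0,0,0],"jaw":1},
    {"linear":[0.006,-0.006,0],"dr":[0,0,0],"jaw":1},
    {"linear":[0,0,0],"dr":[0,0,0],"jaw":1},
  ],
)

```text
clock: 30.1
tcp_pos: [0.6106, -0.0525, 0.1064]
orientation: [3.134, -0.212, -0.023]
contact_force: [-0.6, -2.0, 0.1]
grip_width: 0.0395
```

```bash
python3 -c "
from h import *
go(.621,-.0475,0.0216)"
```

```text
t 30.1 tcp [ 0.6106 -0.0525  0.1064] yaw -97.7 w 0.0395 tilt 0.83
lin (tool) [ 0.0108 -0.0065  0.0846]
level dr deg [ 0.1   0.83 -0.  ]
```

>>> drive_tool(
  commands=[
    {"linear":[0.005,-0.003,0.01],"dr":[0.1,0.8,0],"jaw":1},
    {"linear":[0.003,-0.002,0.02],"dr":[0,0,0],"jaw":1},
    {"linear":[0,-0.001,0.02],"dr":[0,0,0],"jaw":1},
    {"linear":[0,0,0],"dr":[0,0,0],"jaw":1},
  ],
)

```text
clock: 30.6
tcp_pos: [0.6156, -0.052, 0.0513]
orientation: [3.131, -0.22, -0.006]
contact_force: [-1.2, 0.4, -1.1]
grip_width: 0.0395
```

```bash
python3 -c "
from h import *
go(.621,-.0475,0.0216)"
```

```text
t 30.6 tcp [ 0.6156 -0.052   0.0513] yaw -98.0 w 0.0395 tilt 0.27
lin (tool) [ 0.0048 -0.0053  0.0296]
level dr deg [ 0.15  0.22 -0.  ]
```

>>> drive_tool(
  commands=[
    {"linear":[0.003,-0.003,0],"dr":[0.1,0.2,0],"jaw":1},
    {"linear":[0.002,-0.002,0.005],"dr":[0,0,0],"jaw":1},
    {"linear":[0,0,0.007],"dr":[0,0,0],"jaw":1},
    {"linear":[0,0,0],"dr":[0,0,0],"jaw":1},
  ],
)

```text
clock: 31.1
tcp_pos: [0.6223, -0.0482, 0.0394]
orientation: [3.133, -0.222, 0.003]
contact_force: [0.1, 0.4, -1.1]
grip_width: 0.0393
```

```bash
python3 -c "
from h import *
go(.621,-.0475,0.0216)"
```

```text
t 31.1 tcp [ 0.6223 -0.0482  0.0394] yaw -98.1 w 0.0393 tilt 0.11
lin (tool) [-0.0014 -0.0005  0.0178]
level dr deg [ 0.05 -0.1   0.  ]
```

>>> drive_tool(
  commands=[
    {"linear":[-0.002,0,0.006],"dr":[0,0,0],"jaw":1},
    {"linear":[0,0,0.006],"dr":[0,0,0],"jaw":1},
    {"linear":[0,0,0.004],"dr":[0,0,0],"jaw":1},
    {"linear":[0,0,0.0015],"dr":[0,0,0],"jaw":1},
    {"linear":[0,0,0.001],"dr":[0,0,0],"jaw":1},
  ],
)

```text
clock: 31.72
tcp_pos: [0.6205, -0.0479, 0.021]
orientation: [3.133, -0.222, 0.003]
contact_force: [-5.4, 0.0, 15.8]
grip_width: 0.0398
```

```bash
python3 -c "
from h import *
go(.621,-.0475,0.0216)
im=viewer.grab_frame('scene')[:,:,::-1][160:360,150:390];cv2.imwrite('pics/s15.png',cv2.resize(im,None,fx=3,fy=3))"
```

```text
t 31.73 tcp [ 0.6205 -0.0479  0.021 ] yaw -98.1 w 0.0398 tilt 0.14
lin (tool) [ 0.0004 -0.0005 -0.0006]
level dr deg [ 0.06 -0.12  0.  ]
```

View pics/s15.png

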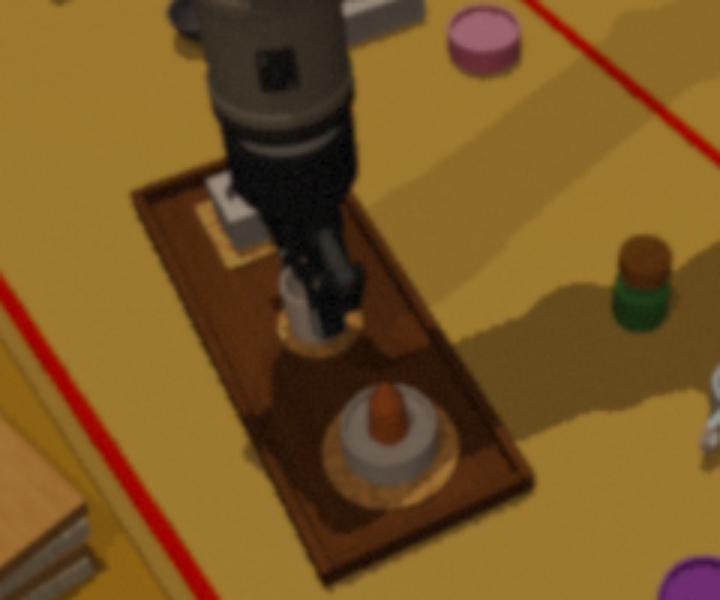

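The cup is seated (contact about 16 N). I relax, release, and rise.

>>> drive_tool(
  commands=[
    {"linear":[0,0,0],"dr":[0,0,0],"jaw":1},
    {"linear":[0,0,0],"dr":[0,0,0],"jaw":0.3},
    {"linear":[0,0,0],"dr":[0,0,0],"jaw":0.3},
    {"linear":[0,0,0],"dr":[0,0,0],"jaw":0.3},
    {"linear":[0,0,-0.02],"dr":[0,0,0],"jaw":0.3},
    {"linear":[0,0,-0.04],"dr":[0,0,0],"jaw":0.3},
    {"linear":[0,0,-0.05],"dr":[0,0,0],"jaw":0.3},
    {"linear":[0,0,-0.05],"dr":[0,0,0],"jaw":0.3},
  ],
)

```text
clock: 32.78
tcp_pos: [0.6182, -0.0476, 0.1855]
orientation: [3.133, -0.221, -0.005]
contact_force: [1.4, -0.7, -0.0]
grip_width: 0.0599
```

>>> drive_tool(
  commands=[
    {"linear":[-0.02,0.03,-0.01],"dr":[0,0,0],"jaw":0.3},
    {"linear":[-0.04,0.04,0],"dr":[0,0,0],"jaw":0.3},
    {"linear":[-0.04,0.04,0],"dr":[0,0,0],"jaw":0.3},
    {"linear":[-0.02,0.05,0],"dr":[0,0,0],"jaw":0.3},
    {"linear":[0,0.05,0],"dr":[0,0,0],"jaw":0.3},
    {"linear":[0,0.05,0],"dr":[0,0,0],"jaw":0.3},
    {"linear":[0,0.03,0],"dr":[0,0,0],"jaw":0.3},
    {"linear":[0,0,0],"dr":[0,0,0],"jaw":0.3},
  ],
)

```text
clock: 33.78
tcp_pos: [0.4593, -0.3253, 0.2136]
orientation: [3.129, -0.218, 0.035]
contact_force: [-0.3, 0.5, 0.2]
grip_width: 0.0597
```

```bash
python3 - <<'E'
from h import *
o=monitor.get_obs();print(o['clock'],o['tcp_pos'])
im=viewer.grab_frame('top');sc=viewer.grab_frame('scene')
hsv=cv2.cvtColor(im,cv2.COLOR_RGB2HSV)
low=((hsv[:,:,1]<70)&(hsv[:,:,2]>100)).astype(np.uint8)
pads=dict(dish=(.6385,.0616),cup=(.6205,-.0477),block=(.609,-.1516))
for nm,z,r in(('dish',.034,20),('cup',.052,15),('block',.04,20)):
    u,v=proj('top',(*pads[nm],z)).round().astype(int)
    w=np.zeros_like(low);w[v-r:v+r,u-r:u+r]=low[v-r:v+r,u-r:u+r]
    P=np.argwhere(w)[:,::-1]
    P=np.array([cast('top',p,z)[:2] for p in P],np.float32)
    c,rr=cv2.minEnclosingCircle(P);c2=cv2.minAreaRect(P);print(nm,c,2*rr,c2[:2],'off mm',((np.array(c2[0])-pads[nm])*1000).round(1))
cv2.imwrite('pics/tE.png',cv2.resize(im[140:340,80:540,::-1],None,fx=1.7,fy=1.7))
cv2.imwrite('pics/sE.png',cv2.resize(sc[170:370,170:410,::-1],None,fx=3,fy=3))
E
```

```text
33.775 [ 0.45927706 -0.32533491  0.2136083 ]
dish (0.6371859312057495, 0.060117121785879135) 0.05836791917681694 ((0.6373826861381531, 0.06072423979640007), (0.05654686689376831, 0.056660547852516174)) off mm [-1.1 -0.9]
cup (0.6219732761383057, -0.047725532203912735) 0.041898276656866074 ((0.6221199035644531, -0.04726211726665497), (0.04033849760890007, 0.03793579712510109)) off mm [1.6 0.4]
block (0.6096659302711487, -0.1526906043291092) 0.059800393879413605 ((0.6092597246170044, -0.15235039591789246), (0.04336852580308914, 0.04236263036727905)) off mm [ 0.3 -0.8]
```

View pics/tE.png

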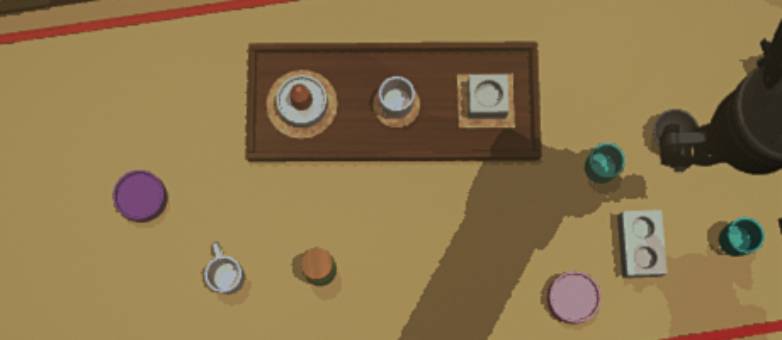

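View pics/sE.png

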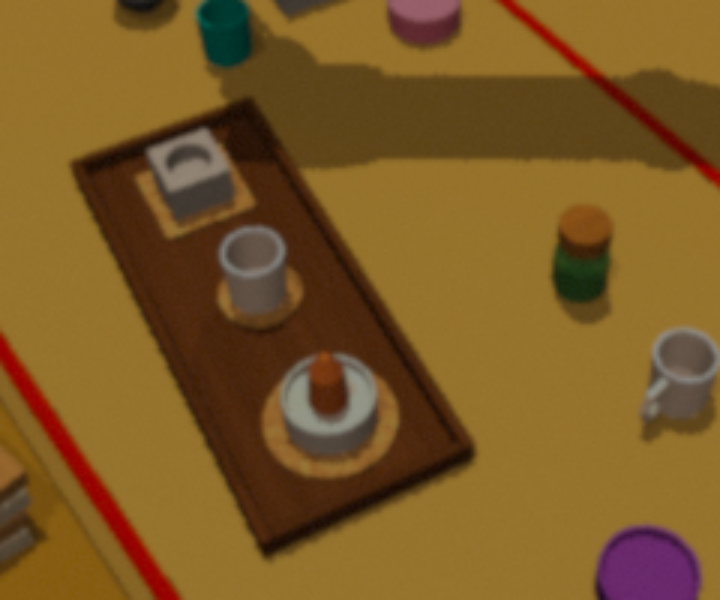

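The pictures show dish with cone (top crop 301,100), cup (396,98) and block (488,97) upright on their pads, within 2 mm. The arm is clear at 0.21 m height, so I hand in.

```bash
python3 -c "
from bench import job
print(job.hand_in())"
```

```text
the job is handed in; nothing more can be done
None
```

I laid out the tray and handed the job in at about 34 s on the clock; the hand-in gave no verdict. I set the aluminium dish on the large pad first, then the cone in the dish. After that came the one-well block on the square pad and the plain cup on the small pad.

**Last checks:** the final overhead picture put the dish, cup and block within about 2 mm of their pad centres. All four pieces stood upright and released, with the gripper clear at 0.21 m. I checked the cone in the dish, and that the handled cup and two-well block had not moved, only by eye. None of the final checks failed or disagreed.

**Along the way:** the two views differed by up to 8 mm on where the cone and the cup started. For the cone I used the position that matched its outline in both, and for the cup the overhead one. Both grasps worked.

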